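# Stand up the sample-cylinder cradle on its kickstand and hold it plumb

## Task

The steel gas-sample cylinder is loaded in its tilting stand: swing the clamp band fully shut over it, then flip the stand's prop leg out sideways and down, past the pull of its over-centre spring, until it snaps onto its stop. Only then raise the cradle gently by its top bar until it stands upright, not letting it go over forward onto the leg, and finish while still gripping the bar and holding the cradle upright so that I can connect the line to the top valve: it tips if it is let go. Keep the cylinder seated in the cradle and leave the other things on the bench where they are.

Things in the scene. Friction and masses are not known exactly. Their poses are not given: they have to be found in the camera images.
- stand: base of the tilting stand, screwed to the bench: grey steel plate 10 mm thick with a 260 mm wide cross foot at its front. Origin on the bench under the middle of the axle. x = to the back, where the cradle leans at the start (roughly the world's +y, the robot's left, within 0.35 rad); y = along the axle, roughly towards the robot; z up. Two rest posts, 16 mm thick, 170 mm high, stand at x = 90, y = +-52 mm
- axle (a point): middle of the axle, 50 mm above the bench. The CRADLE FRAME, used below: origin here, y = y of the stand, z = along the uprights, x = to the back. While the cradle leans back by A = 0.60 - its joint value, cradle point (x, y, z) lies at (x cosA + z sinA, y, 50 mm - x sinA + z cosA) in the stand frame
- cradle (a joint): the cradle, a frame of two 14 mm steel uprights 104 mm apart that turns on the axle. 0 = leaning back 0.60 rad on the rest posts (the start); 0.60 = upright; more = leaning forward (stand's -x). Nearly free: below about 0.33 it falls back onto the rest, above about 0.4, so also upright, it falls forward until the lowered leg catches it at about 0.77. It takes 2 N or less at the top bar
- bar_middle (a point): middle of the top bar, which joins the tops of the two uprights: parallel to the axle, 285 mm from it (cradle x = 0, y = 0, z = 285 mm). A steel grip sleeve 18 mm thick and 70 mm long turns freely on it, with 10 mm more to each upright
- top_bar: the grip sleeve of the top bar, the part to grip and hold (origin at its middle, as bar_middle, y along it; it turns about the bar)
- clamp (a joint): the clamp, a 22 mm wide half band of steel with a flat thumb tab at its free end. Hinge parallel to the uprights at cradle x = -42, y = -36, z = 110 mm. 0 = shut across the front of the cylinder, tab on its catch; opening (up to 1.9 rad) swings the tab out to the front (cradle -x), then on towards -y. Starts at 0.9 to 1.5 rad. Stiff hinge: it stays where it is left; about 1 N at the tab moves it
- clamp_tab (a point): middle of the clamp's thumb tab (4 mm thick, 26 mm along the uprights, 34 mm wide), 85 mm from the clamp's hinge. Shut, it lies at cradle x = -42, y = 49, z = 110 mm and faces the front
- leg (a joint): the prop leg (kickstand), a 12 mm round steel bar on the stand's -y side. Pivot parallel to cradle x, at x = -58, y = -78, z = 70 mm. 0 = folded: points up, 0.50 rad outwards (towards -y) from cradle z (the start); it swings outwards and down; 2.79 = on its stop, pointing down, just past straight down. A spring pulls it back to 0 below 0.9 rad and snaps it on to 2.79 beyond. About 3 N at the toe flips it
- leg_toe (a point): centre of the round rubber toe (19 mm) at the end of the leg, 88 mm from the axis of the leg's pivot and 30 mm further to the front (cradle x = -88 mm at any angle; folded: y = -120, z = 147 mm). The bar runs from the pivot to this point, free on all sides
- cylinder_middle (a point): half-way up the barrel of the steel sample cylinder, which is 50 mm thick and 125 mm long, 0.3 to 0.6 kg, with a plug below and a valve above that ends 117 mm above this point; z = its long axis. It lies loose in the cradle's two V blocks and on its shelf
- seat (a point): where cylinder_middle belongs: cradle x = -42, y = 0, z = 102.5 mm
- wrench: steel spanner 150 mm long lying on the bench just in front of the stand's cross foot. A bystander; origin at its underside, or for things lying down at the bench below their middle
- end_cap: brass end cap 22 mm wide, 18 mm high, standing on the front cross foot of the stand's base. A bystander; origin at its underside, or for things lying down at the bench below their middle
- regulator: brass pressure regulator with a round gauge, about 90 x 95 x 50 mm, to the left. A bystander; origin at its underside, or for things lying down at the bench below their middle
- vial_rack: grey rack 75 x 150 x 46 mm with crimped vials, to the left. A bystander; origin at its underside, or for things lying down at the bench below their middle
- solvent: amber bottle 84 mm wide, 170 mm high, to the left. A bystander; origin at its underside, or for things lying down at the bench below their middle
- septa_jar: small clear jar 50 mm wide, 55 mm high, to the right. A bystander; origin at its underside, or for things lying down at the bench below their middle
- crimper: vial crimping pliers about 190 mm long, lying to the right. A bystander; origin at its underside, or for things lying down at the bench below their middle
Things that resemble listed ones, but are neither listed nor needed, are in the scene too. What is shaped like the part that bears cylinder_middle but pink is not meant.

How it is judged (in metres and radians):
On the way, in this order (a step that is already met when the one before it is completed fails the run):
1. the clamp is shut over the cylinder while the cradle still leans on its rest (value of joint each of clamp, cradle below 0.1 rad), for 0.2 s.
2. the prop leg is down on its stop, the cradle still leaning on its rest (value of joint leg above 2.65 rad and value of joint cradle below 0.1 rad), for 0.2 s.
3. the cradle is upright and held by its top bar (value of joint cradle between 0.53 and 0.67 rad and contact force between the fingers and top_bar above 1 N), for 0.3 s.
At the end, for the whole second after the job is handed in: through the last second the fingers hold the top bar (over 1 N) and the cradle stands still, upright within 0.07 rad, carried by neither rest nor leg; clamp shut and leg down on its stop (within 0.10 and 0.14 rad), cylinder within 8 mm of its seat (all of step 3 and velocity of joint cradle between -0.05 and 0.05 rad/s and value of joint clamp below 0.1 rad and value of joint leg above 2.65 rad and distance between cylinder_middle and seat below 0.008 m); the arm keeps its last pose, push and grip.
It fails at once if the cradle goes over forward towards the leg, 8 degrees or more past upright (value of joint cradle above 0.74 rad).
It fails at once if the cradle is jerked up or dropped (faster than 2 rad/s) (velocity of joint cradle above 2 rad/s or velocity of joint cradle below -2 rad/s).
It fails at once if the cradle is raised before the clamp is shut and the leg is down (value of joint cradle above 0.2 rad and (value of joint clamp above 0.15 rad or value of joint leg below 2.6 rad)).
It fails at once if the cylinder leaves its seat by 15 mm (distance between cylinder_middle and seat above 0.015 m).
It fails at once if another thing on the bench is moved by 30 mm (distance of any of wrench, end_cap, regulator, vial_rack, solvent, septa_jar, crimper from where it was at the start of the episode above 0.03 m).
It also fails if it takes over 72 s, if anything falls off the work surface, if the arm or the gripper's body presses on something with over 40 N, if the wrist force passes 120 N, or if a joint passes its speed limit or range.

## Robot

A 7-joint arm with a two-finger parallel gripper is mounted at the origin on the work surface. World frame = base frame: x ahead of the robot, y to its left, z up, the work surface at z = 0. Lengths are in mm, angles in degrees, forces in N, time in s.
With the tool pointing down it reaches from about 425 to 925 mm from the base axis. Payload 6.8 kg.
Tool frame: the origin (TCP) lies at the very end of the fingers, on their centre line; the grasp point (between the pads) lies 19 mm behind it (bot.grip_point_offset is the distance from the TCP to the grasp point, in mm); x points along the fingers, z is the direction in which the jaws open and shut, and the axes are right-handed (so a half turn about x gives the same grasp; the last joint's range is limited). The gripper opens to 88 mm and grips with 3 to 60 N. Pads are 20 mm wide; open, the fingers measure 115 mm over their backs; the gripper's body (75 mm by 178 mm) begins 61 mm behind the grasp point.
Start: joints at [-81.423, 27.33, 1.283, 89.118, -0.659, 63.558, -4.761], TCP at [172.089, 652.713, 187.664] pointing down, gripper open.
Joint ranges: [-169.35, 169.35], [-19.33, 120.38], [-80.79, 83.38], [13.8, 139.57], [-78.32, 258.32], [9.67, 109.79], [-169.56, 169.56]. Speed limits (degrees/s): [136.94, 136.94, 180, 180, 180, 180, 180].

## Interface

Orientations are given as a 3x3 rotation matrix whose columns are the frame's x, y, z axes.
In Python, from workcell import bot gives the robot as it stands.
- The arm moves only by the tool move_arm, never from a script. Its argument "rows" is text: rows parted by semicolons, each of 7 numbers parted by spaces: the turn, a rotation vector about the tool's x, y, z as a fraction of full scale, then the shift along the tool's x, y, z as a fraction of full scale, then the opening, from -1 (shut) to 1 (fully open), so that 0 is half open. A call has 1 to 12 rows; each row is the pose to reach, as a shift and turn from the pose commanded when the call began, along the tool's axes at that moment; what a row does not reach only later rows make up. Full scale, the value 1, is 0.1 m for a shift and 30 degrees for a turn. A row lasts 1/12 s, in which the tool goes at most 41.7 mm and 7.16 degrees, less where a joint would pass 70% of its speed; a pose out of reach is approached as far as the arm can. A call with a number of a shift or a turn outside -1 to 1 is refused whole. A call with a gripper value outside its range is refused whole. The fingers move at their own pace and stop on an object; the grip force is fixed at half the most. Time passes only in rows, so rows that repeat a pose let the fingers close. It gives the time, the measured TCP pose, the force and the opening at its end, in the units of the state.
- bot.get_obs(): the state, without advancing time (a new reading comes with each control period).
- bot.read_camera(name): name is "scene" or "side" or "wrist"; returns the picture (400x640x3 uint8, blue, green, red); there is no depth.
- bot.get_calibration(name): a dict with "fx", "fy", "cx", "cy" (pixels), "R" (3x3) and "t" (3): a world point X has camera coordinates R X + t. Camera axes: x right, y down, z forward; pixel columns grow to the right and rows downward; lengths in mm; the calibration is good to about 2 mm. A picture is of the moment at which its call begins: read the wrist's pose just before it. get_calibration takes no time and is no camera call; for the wrist camera it gives the pose at the moment of the call.
- bot.job_done(): hands the job in, once; it reports no verdict.
The state is a dict: "time_s": time; "joints": joint angles; "qvel": joint speeds; "joint_torque": joint torques, N m; "ee_pos": TCP position; "orientation": TCP orientation; "ft_force": force on the tool from outside, world axes, zero at the start; "moment": the same for the moment, N m; "width": finger opening in mm.
Only numpy, scipy, OpenCV 4.12 (cv2) and the standard library are available. Lean on these libraries where they do the work, as an engineer would, in place of code of your own. Each camera call takes 0.05 s, during which the arm holds its last target.

## Working session

There is one attempt and no reset: what is moved stays moved. The work goes in short steps, Python scripts to look and compute and a tool call to move; the robot and the scene stay as the last step left them, time stands still between calls to the robot, and variables do not carry over. Pictures are saved under pics/ and viewed, and the job is handed in when it is done.

Besides the shell and the picture viewer there is one more tool, called as a command line: name --argument value ..., lists and objects as JSON in quotes. move_arm: Moves the arm, as the interface text tells. Shift numbers are shares of 0.1 m and turn numbers shares of 30 degrees, none past 1 either way. Its arguments: {"type":"object","properties":{"rows":{"type":"string"}},"required":["rows"]}

```bash
ls; mkdir -p pics
python3 - <<'E'
from workcell import bot
import cv2
o=bot.get_obs()
for k in o: print(k,o[k])
print(bot.grip_point_offset)
for n in ["scene","side","wrist"]:
    c=bot.get_calibration(n); print(n,c)
    cv2.imwrite(f"pics/{n}0.png",bot.read_camera(n))
E
```

```text
pics
time_s 0.0
joints [-81.42433201  27.37533343   1.28022077  89.17686614  -0.65855826
  63.55677671  -4.76205292]
qvel [-0.00385857 -0.03414376 -0.02336934  0.00019388 -0.01426153  0.04918833
  0.09252457]
joint_torque [ 6.34619373e-04 -5.82863975e+01  1.53499290e+00 -2.72618043e+01
 -5.42315980e-02  1.68963487e-02  1.71255365e-04]
ee_pos [171.93392848 652.06380259 186.69791531]
orientation [[-3.16877493e-04 -9.66961779e-01  2.54921200e-01]
 [-1.74518615e-03  2.54921359e-01  9.66960214e-01]
 [-9.99998427e-01 -1.38477020e-04 -1.76830715e-03]]
ft_force [-0.56934954 -0.42039037 -0.60293838]
moment [-0.02632306  0.02316821  0.03344768]
width 87.93945473639614
18.700000000000003
scene {'fx': 389.5191298541447, 'fy': 389.5191298541447, 'cx': 321.1070409061734, 'cy': 196.77685915113338, 'R': array([[ 0.01848333,  0.99979958, -0.00769192],
       [ 0.72243415, -0.01867329, -0.69118753],
       [-0.69119264,  0.00721854, -0.72263451]]), 't': array([ -24.69441435, -208.90056953, 1707.50839759])}
side {'fx': 479.12771176583266, 'fy': 479.12771176583266, 'cx': 318.6007251813614, 'cy': 204.53398807728786, 'R': array([[ 0.76751371, -0.64069801,  0.02070667],
       [-0.33393444, -0.42718688, -0.84023756],
       [ 0.54718415,  0.63797918, -0.54182291]]), 't': array([-345.80339956,  335.30877123, 1153.09234962])}
wrist {'fx': 311.9740215837775, 'fy': 311.9740215837775, 'cx': 313.5288571852235, 'cy': 200.20477762427223, 'R': array([[ 0.25398305,  0.96720813, -0.00102632],
       [ 0.93365327, -0.2448944 ,  0.26137771],
       [ 0.2525553 , -0.06734373, -0.96523605]]), 't': array([-674.87683978,  -32.49153957,  389.00757051])}
```

View pics/scene0.png

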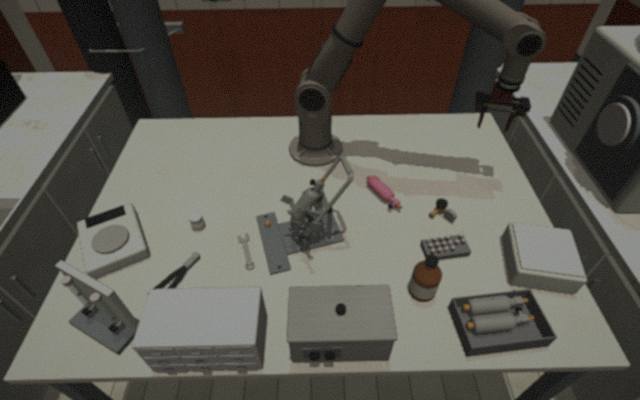

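View pics/side0.png

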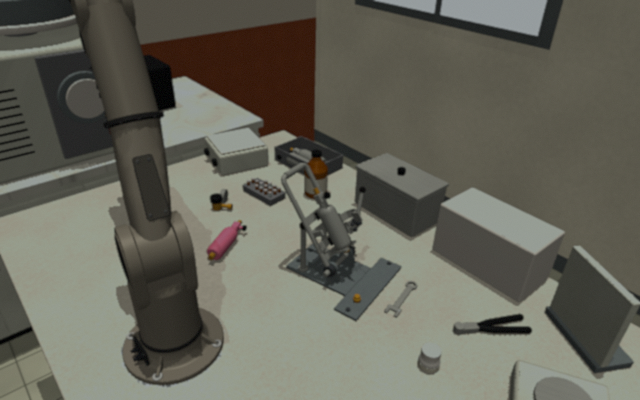

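View pics/wrist0.png

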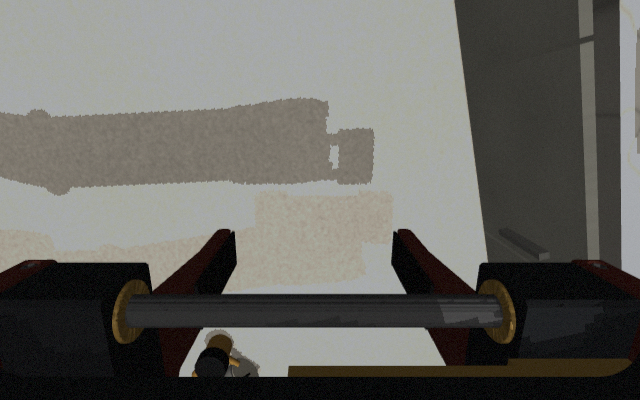

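Run:
```python
import cv2
a=cv2.imread("pics/scene0.png")[145:285,235:375]; cv2.imwrite("pics/scene0z.png",cv2.resize(a,(600,600),interpolation=cv2.INTER_CUBIC)*1)
a=cv2.imread("pics/side0.png")[150:325,260:430]; cv2.imwrite("pics/side0z.png",cv2.resize(a,(583,600),interpolation=cv2.INTER_CUBIC))
```

```text
(no output)
```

View pics/scene0z.png

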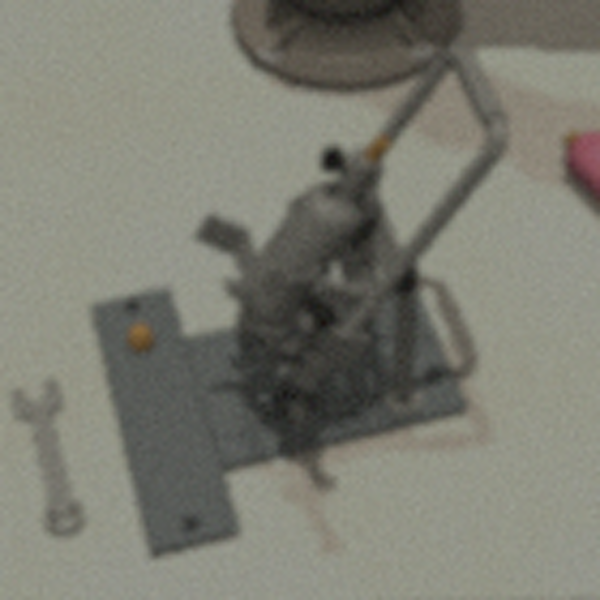

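View pics/side0z.png

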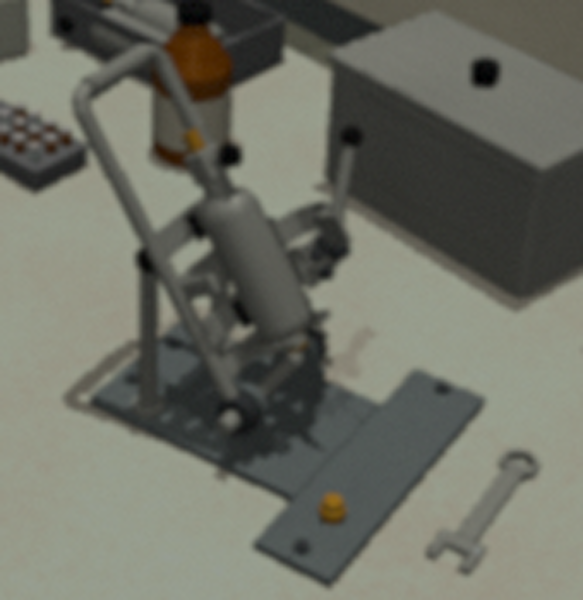

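```bash
cat > h.py <<'E'
import numpy as np, cv2
from workcell import bot
def K(c): return np.array([[c['fx'],0,c['cx']],[0,c['fy'],c['cy']],[0,0,1.]])
def ray(c,p):
    R=np.array(c['R']);t=np.array(c['t']);C=-R.T@t
    d=R.T@np.array([(p[0]-c['cx'])/c['fx'],(p[1]-c['cy'])/c['fy'],1]);return C,d/np.linalg.norm(d)
def plane(c,p,z):
    C,d=ray(c,p);return C+d*(z-C[2])/d[2]
def tri(cs,ps):
    A=np.zeros((3,3));b=np.zeros(3);rs=[ray(c,p) for c,p in zip(cs,ps)]
    for C,d in rs:
        M=np.eye(3)-np.outer(d,d);A+=M;b+=M@C
    X=np.linalg.solve(A,b);return X,[np.linalg.norm((np.eye(3)-np.outer(d,d))@(X-C)) for C,d in rs]
def proj(c,X):
    X=np.atleast_2d(X)@np.array(c['R']).T+np.array(c['t']);return np.c_[X[:,0]/X[:,2]*c['fx']+c['cx'],X[:,1]/X[:,2]*c['fy']+c['cy']]
E
python3 - <<'E'
from h import *
s=bot.get_calibration("scene");d=bot.get_calibration("side")
fs=lambda u,v:(235+u/4.2857-.4,145+v/4.2857-.4)
fd=lambda u,v:(260+u/3.4286-.4,150+v/3.4286-.4)
for u in [(92,303),(165,288),(240,532),(153,556)]: print('sc',plane(s,fs(*u),10).round(0))
for u in [(255,545),(417,370),(485,400),(330,585)]: print('sd',plane(d,fd(*u),10).round(0))
P=tri([s,d],[fs(452,55),fd(152,52)]); Q=tri([s,d],[fs(500,130),fd(85,97)])
print('topbar far/near mix',P,Q)
print(tri([s,d],[fs(452,55),fd(85,97)]),tri([s,d],[fs(500,130),fd(152,52)]))
print('cap',plane(s,fs(140,338),20),plane(d,fd(332,505),20))
E
```

```text
sc [ 387. -221.   10.]
sc [ 372. -160.   10.]
sc [621. -86.  10.]
sc [ 641. -151.   10.]
sd [ 370. -159.   10.]
sd [619. -89.  10.]
sd [ 636. -153.   10.]
sd [ 386. -224.   10.]
topbar far/near mix (array([441.30627542,  70.02689016, 319.6100555 ]), [np.float64(8.514526948804948), np.float64(8.514526948805035)]) (array([428.12672351, 119.61168025, 250.1261775 ]), [np.float64(7.861785983580138), np.float64(7.86178598358012)])
(array([392.32281805,  79.82938446, 285.88556474]), [np.float64(0.408055931122913), np.float64(0.4080559311229039)]) (array([477.62752333, 107.41192234, 287.14980205]), [np.float64(1.863877142185908), np.float64(1.8638771421861347)])
cap [ 435.66172972 -175.46015068   20.        ] [ 438.06705775 -171.16280719   20.        ]
```

```bash
cat >> h.py <<'E'
th=0.272
SX=np.array([-np.sin(th),np.cos(th),0]);SY=np.array([-np.cos(th),-np.sin(th),0]);SZ=np.array([0,0,1.])
O=np.array([478.3,-61.3,0])
def st(x,y,z): return O+SX*x+SY*y+SZ*z
def cr(x,y,z,q=0):
    A=.6-q; return st(x*np.cos(A)+z*np.sin(A),y,50-x*np.sin(A)+z*np.cos(A))
def clamp(a,r=85,dz=0,q=0):  # tab, open angle a
    return cr(-42-r*np.sin(a),-36+r*np.cos(a),110+dz,q)
def leg(a,r=88,q=0,dx=-30):
    b=.5+a; return cr(-58+dx,-78-r*np.sin(b),70+r*np.cos(b),q)
E
cat > ov.py <<'E'
from h import *
import sys
tag=sys.argv[1]; q=float(sys.argv[2]) if len(sys.argv)>2 else 0
pts={'bar':cr(0,0,285,q),'b1':cr(0,-45,285,q),'b2':cr(0,45,285,q),'ax1':cr(0,-59,0,q),'ax2':cr(0,59,0,q),'toe':leg(0,q=q),'toeD':leg(2.79,q=q),'p1':st(90,52,170),'p2':st(90,-52,170),'hinge':cr(-42,-36,110,q),'valve':cr(-42,0,219,q)}
for a in (0,.9,1.2,1.5): pts[f't{a}']=clamp(a,q=q)
R={'scene':(145,285,235,375),'side':(150,325,260,430)}
for n in R:
    im=bot.read_camera(n);c=bot.get_calibration(n);a=R[n];f=600/(a[1]-a[0])
    z=cv2.resize(im[a[0]:a[1],a[2]:a[3]],None,fx=f,fy=f,interpolation=cv2.INTER_CUBIC)
    if len(sys.argv)<=3:
      for k,P in pts.items():
        u=(proj(c,P)[0]-[a[2],a[0]]+.5)*f
        cv2.circle(z,tuple(int(v) for v in u),3,(0,0,255),-1);cv2.putText(z,k,(int(u[0])+4,int(u[1])),0,.4,(255,0,0),1)
    cv2.imwrite(f'pics/{n}_{tag}.png',z)
E
python3 ov.py a
```

```text
(no output)
```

View pics/scene_a.png

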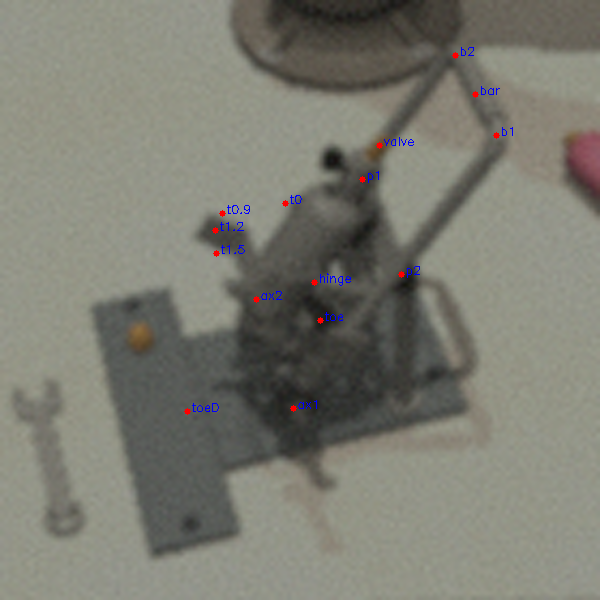

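View pics/side_a.png

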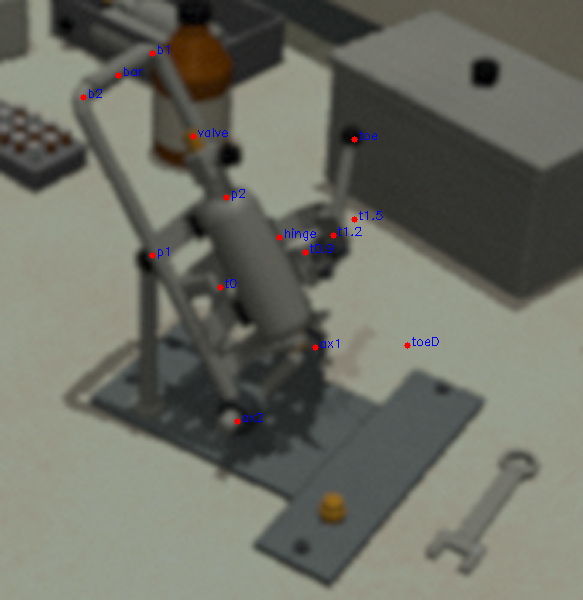

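```bash
cat >> h.py <<'E'
from scipy.spatial.transform import Rotation as Ro
def Rtool(tilt=30,kind='y'):
    # kind 'y': tool z = -stand y; tilt: fingers point down and to the back
    t=np.radians(tilt)
    if kind=='y':
        x=np.sin(t)*SX-np.cos(t)*SZ; z=-SY
    else:
        x=np.sin(t)*SX-np.cos(t)*SZ; y=SY; z=np.cross(x,y)
        return np.c_[x,y,z]
    return np.c_[x,np.cross(z,x),z]
def to(pos,R,o=None,verbose=1):
    o=o or bot.get_obs();R0=np.array(o['orientation'])
    tv=np.degrees(Ro.from_matrix(R0.T@R).as_rotvec())/30; s=R0.T@(pos-np.array(o['ee_pos']))/100
    print('row',tv.round(2),s.round(2),'target',np.round(pos,0))
E
python3 - <<'E'
from h import *
for a in (1.2,1.1,1.0,.5,0): print(a,clamp(a).round(0))
R=Rtool(30); a=1.1
tip=clamp(a)-35*(np.cos(a)*(SX*np.cos(.6)-SZ*np.sin(.6))+np.sin(a)*SY)
print(tip)
to(tip+[0,0,150],R)
print('toe',leg(0))
E
```

```text
1.2 [494. -96. 209.]
1.1 [485. -96. 207.]
1.0 [477. -94. 205.]
0.5 [443. -78. 188.]
0 [424. -48. 165.]
[ 518.82711812 -100.01299079  216.23923867]
row [ 1.94 -0.52  0.91] [-1.79 -5.27 -6.39] target [ 519. -100.  366.]
toe [591.24949825 -18.89492943 221.20044332]
```

move_arm --rows "0.2 0 0 -0.3 -0.1 -0.2 -1; 0.4 0 0 -0.6 -0.3 -0.4 -1; 0.7 0 0 -0.9 -0.5 -0.7 -1; 1 0 0 -1 -0.7 -0.9 -1; 1 0 0 -1 -0.7 -0.9 -1"

```text
time_s: 0.67
ee_pos: [222.5, 544.4, 292.3]
orientation: [[0.004, -0.7, 0.714], [0.005, 0.714, 0.7], [-1.0, 0.001, 0.006]]
ft_force: [1.2, 0.4, 0.3]
width: 58.0
```

move_arm --rows "0.2 0 0 -0.2 -0.3 -0.1 -1; 0.4 0 0 -0.5 -0.6 -0.2 -1; 0.7 0 0 -0.9 -0.9 -0.3 -1; 0.97 0 0 -1 -1 -0.3 -1; 0.97 0 0 -1 -1 -0.3 -1"

```text
time_s: 1.08
ee_pos: [271.0, 454.4, 393.2]
orientation: [[0.004, -0.266, 0.964], [0.008, 0.964, 0.266], [-1.0, 0.006, 0.006]]
ft_force: [0.3, 0.5, -0.6]
width: 24.8
```

Run:
```python
from h import *
R=Rtool(0); a=1.1
to(np.array([519,-100,390.]),R)
print(bot.get_obs()['joints'])
```

```text
row [-0.01  0.01 -0.01] [-0.   -6.    0.92] target [ 519. -100.  390.]
[-78.93091933   5.21418661  14.29856911  92.67444485  -1.28574806
  81.78787769 -49.11275952]
```

move_arm --rows "0 0 0 0 -0.3 0.1 -1; 0 0 0 0 -0.6 0.2 -1; 0 0 0 0 -0.9 0.3 -1; 0 0 0 0 -1 0.4 -1"

```text
time_s: 1.42
ee_pos: [335.3, 366.9, 388.3]
orientation: [[0.001, -0.273, 0.962], [0.0, 0.962, 0.273], [-1.0, 0.0, 0.001]]
ft_force: [0.4, 0.5, 1.2]
width: 0.7
```

move_arm --rows "0 0 0 0 -0.3 0.1 -1; 0 0 0 0 -0.6 0.2 -1; 0 0 0 0 -0.9 0.3 -1; 0 0 0 0 -1 0.4 -1"

```text
time_s: 1.75
ee_pos: [401.3, 281.5, 388.2]
orientation: [[0.001, -0.273, 0.962], [0.0, 0.962, 0.273], [-1.0, -0.0, 0.001]]
ft_force: [0.3, -0.3, -0.3]
width: 0.5
```

move_arm --rows "0 0 0 0 -0.3 0.1 -1; 0 0 0 0 -0.6 0.1 -1; 0 0 0 0 -0.9 0.1 -1; 0 0 0 0 -1 0.1 -1"

```text
time_s: 2.08
ee_pos: [437.9, 188.1, 387.9]
orientation: [[0.001, -0.272, 0.962], [-0.0, 0.962, 0.272], [-1.0, -0.0, 0.0]]
ft_force: [-0.1, -0.3, -0.2]
width: 0.1
```

Run:
```python
from h import *
to(np.array([519,-100,366.]),Rtool(30))
print(bot.get_obs()['joints'])
```

```text
row [ 0.01 -0.    1.  ] [ 0.22 -2.99 -0.  ] target [ 519. -100.  366.]
[-60.86249305  -1.26518086  29.95969053  99.59012476   0.66366007
  81.48671707 -15.23003426]
```

move_arm --rows "0 0 0 0 -0.3 0 -1; 0 0 0 0 -0.6 0 -1; 0 0 0 0 -0.9 0 -1; 0 0 0 0 -1 0 -1"

```text
time_s: 2.42
ee_pos: [465.1, 92.8, 388.0]
orientation: [[0.001, -0.273, 0.962], [0.0, 0.962, 0.273], [-1.0, -0.0, 0.001]]
ft_force: [-0.1, -0.7, -0.5]
width: 0.5
```

move_arm --rows "0 0 0.2 0 -0.3 0 -1; 0 0 0.4 0 -0.6 0 -1; 0 0 0.6 0 -0.9 0 -1; 0 0 0.8 0 -1 0 -1; 0 0 1 0 -1 0 -1; 0 0 1 0 -1 0 -1"

```text
time_s: 2.92
ee_pos: [492.2, -3.4, 385.1]
orientation: [[-0.139, -0.229, 0.963], [0.483, 0.834, 0.268], [-0.865, 0.503, -0.005]]
ft_force: [-0.0, 0.0, -1.5]
width: 0.6
```

```bash
python3 - <<'E'
from h import *
print(bot.get_obs()['joints'],bot.get_obs()['ft_force'])
to(np.array([519,-100,216.]),Rtool(30))
to(np.array([519,-100,216.])+12*Rtool(30)[:,0],Rtool(30))
E
python3 ov.py b 0 n
```

```text
[-29.40595729  15.51296684  52.99585049  94.32572271 -34.92698926
  97.07462066  42.30937142] [-0.0482808   0.02440072 -1.53797228]
row [-0.01 -0.01 -0.01] [ 0.96 -1.72  0.01] target [ 519. -100.  216.]
row [-0.01 -0.01 -0.01] [ 1.08 -1.72  0.01] target [517. -94. 206.]
```

View pics/side_b.png

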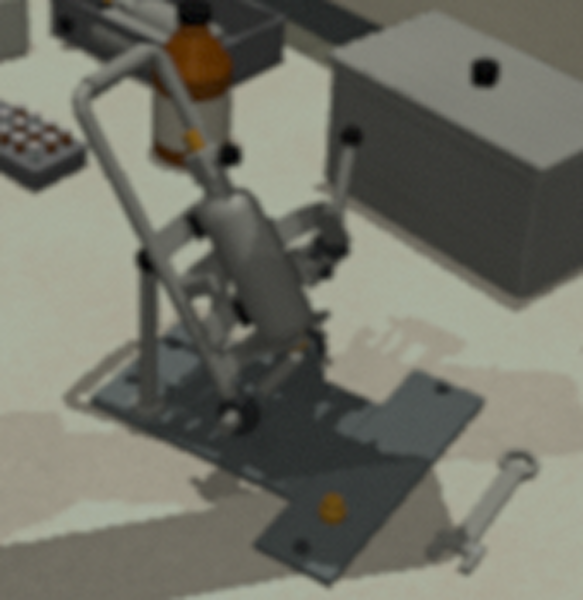

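move_arm --rows "0 0 0 0 -0.3 0 -1; 0 0 0 0 -0.6 0 -1; 0 0 0 0 -0.9 0 -1; 0 0 0 0 -1 0 -1"

```text
time_s: 3.35
ee_pos: [516.4, -82.0, 336.2]
orientation: [[-0.141, -0.242, 0.96], [0.478, 0.832, 0.28], [-0.867, 0.499, -0.002]]
ft_force: [-0.5, 0.2, 0.6]
width: 0.3
```

move_arm --rows "0 0 0 0 -0.3 0.1 -1; 0 0 0 0 -0.6 0.1 -1; 0 0 0 0 -0.75 0.1 -1; 0 0 0 0.3 -0.75 0.1 -1; 0 0 0 0.5 -0.75 0.1 -1; 0 0 0 0.5 -0.75 0.1 -1"

```text
time_s: 3.85
ee_pos: [536.2, -112.3, 254.8]
orientation: [[-0.145, -0.244, 0.959], [0.482, 0.829, 0.284], [-0.864, 0.504, -0.003]]
ft_force: [0.4, 0.9, 0.6]
width: 0.3
```

Run:
```python
from h import *
print(bot.get_obs()['joints'],bot.get_obs()['ft_force'])
to(np.array([519,-100,216.])+12*Rtool(30)[:,0],Rtool(30))
c=bot.get_calibration("wrist"); im=bot.read_camera("wrist")
for a in (.9,1.1,1.3):
    u=proj(c,clamp(a))[0]; print(u); cv2.circle(im,tuple(int(v) for v in u),3,(0,0,255),-1)
u=proj(c,leg(0))[0];cv2.circle(im,tuple(int(v) for v in u),3,(0,255,0),-1)
cv2.imwrite("pics/w1.png",im)
```

```text
[-12.37590161  32.21879574  49.66406148  92.89888253 -40.74426702
  93.87323545  62.22424192] [0.36561917 0.85021788 0.55026031]
row [ 0.02 -0.02 -0.01] [ 0.54 -0.05 -0.13] target [517. -94. 206.]
[245.56259509 193.75607565]
[260.55339614 200.93538586]
[278.62465713 206.09060413]
```

View pics/w1.png

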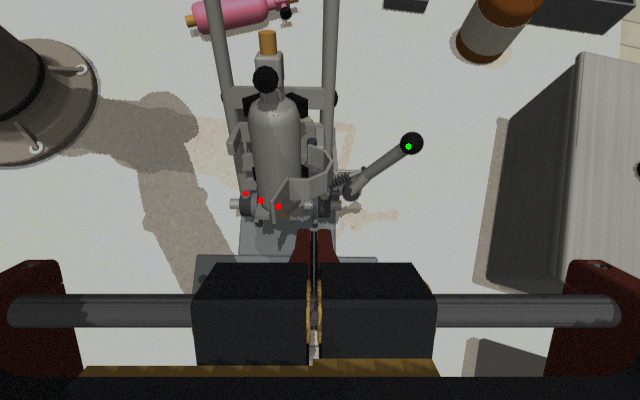

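```bash
cat > p1.py <<'E'
from h import *
def tip(a,back=0):
    t=np.array([np.cos(a),np.sin(a)]);r=np.array([-np.sin(a),np.cos(a)])
    c=np.array([-42,-36])+85*r-2*t+np.array([8*np.sin(a),-13.5*np.sin(a)])-back*t
    return cr(c[0],c[1],110)
R=Rtool(30)
if __name__=='__main__':
    to(tip(1.3,20),R)
    for a in (1.3,1.1,.9,.7,.5,.3,.15,.0,-.05): print(a,end=' ');to(tip(a),R)
E
python3 p1.py
```

```text
row [ 0.02 -0.02 -0.  ] [0.54 0.   0.06] target [534. -86. 210.]
1.3 row [ 0.02 -0.02 -0.  ] [ 0.59  0.03 -0.14] target [515. -87. 207.]
1.1 row [ 0.02 -0.02 -0.  ] [ 0.64  0.05 -0.3 ] target [497. -87. 204.]
0.9 row [ 0.02 -0.02 -0.  ] [ 0.72  0.09 -0.46] target [480. -85. 199.]
0.7 row [ 0.02 -0.02 -0.  ] [ 0.81  0.14 -0.6 ] target [464. -81. 193.]
0.5 row [ 0.02 -0.02 -0.  ] [ 0.93  0.19 -0.72] target [449. -74. 186.]
0.3 row [ 0.02 -0.02 -0.  ] [ 1.05  0.25 -0.82] target [437. -65. 178.]
0.15 row [ 0.02 -0.02 -0.  ] [ 1.15  0.3  -0.87] target [430. -58. 172.]
0.0 row [ 0.02 -0.02 -0.  ] [ 1.26  0.35 -0.9 ] target [424. -50. 166.]
-0.05 row [ 0.02 -0.02 -0.  ] [ 1.29  0.37 -0.9 ] target [423. -47. 163.]
```

First to the pre-contact point and on to about a = 0.9, then look.

move_arm --rows "0 0 0 0.3 0 0.06 -1; 0 0 0 0.54 0 0.06 -1; 0 0 0 0.54 0 0.06 -1; 0 0 0 0.56 0.01 -0.05 -1; 0 0 0 0.59 0.03 -0.14 -1; 0 0 0 0.61 0.04 -0.22 -1; 0 0 0 0.64 0.05 -0.3 -1; 0 0 0 0.68 0.07 -0.38 -1; 0 0 0 0.72 0.09 -0.46 -1; 0 0 0 0.72 0.09 -0.46 -1"

```text
time_s: 4.73
ee_pos: [478.6, -88.6, 198.9]
orientation: [[-0.139, -0.239, 0.961], [0.481, 0.832, 0.277], [-0.865, 0.501, -0.001]]
ft_force: [-0.3, -0.5, -0.2]
width: 0.4
```

Run:
```python
from p1 import *
print(bot.get_obs()['ft_force'])
for a in (.9,.7,.5,.3,.15,.0,-.05): print(a,end=' ');to(tip(a),R)
c=bot.get_calibration("wrist"); im=bot.read_camera("wrist")
for a in (.7,.9,1.1,1.3):
    u=proj(c,clamp(a))[0]; cv2.circle(im,tuple(int(v) for v in u),2,(0,0,255),-1)
cv2.imwrite("pics/w2.png",im)
```

```text
[-0.28762695 -0.48949102 -0.2473039 ]
0.9 row [ 0.01 -0.01 -0.  ] [0.01 0.03 0.02] target [480. -85. 199.]
0.7 row [ 0.01 -0.01 -0.  ] [ 0.11  0.07 -0.12] target [464. -81. 193.]
0.5 row [ 0.01 -0.01 -0.  ] [ 0.22  0.13 -0.24] target [449. -74. 186.]
0.3 row [ 0.01 -0.01 -0.  ] [ 0.35  0.19 -0.33] target [437. -65. 178.]
0.15 row [ 0.01 -0.01 -0.  ] [ 0.45  0.24 -0.38] target [430. -58. 172.]
0.0 row [ 0.01 -0.01 -0.  ] [ 0.55  0.29 -0.42] target [424. -50. 166.]
-0.05 row [ 0.01 -0.01 -0.  ] [ 0.59  0.3  -0.42] target [423. -47. 163.]
```

View pics/w2.png

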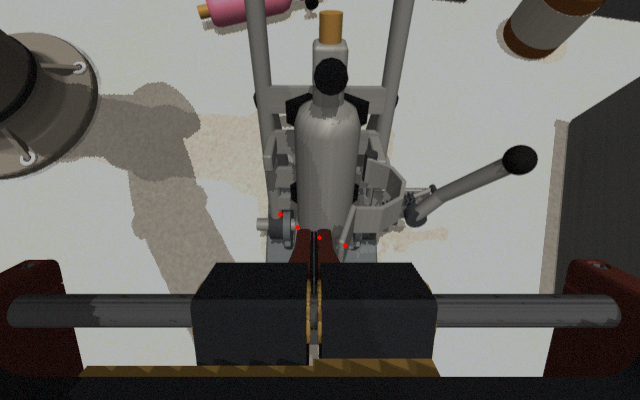

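```bash
python3 ov.py c 0
```

```text
(no output)
```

View pics/side_c.png

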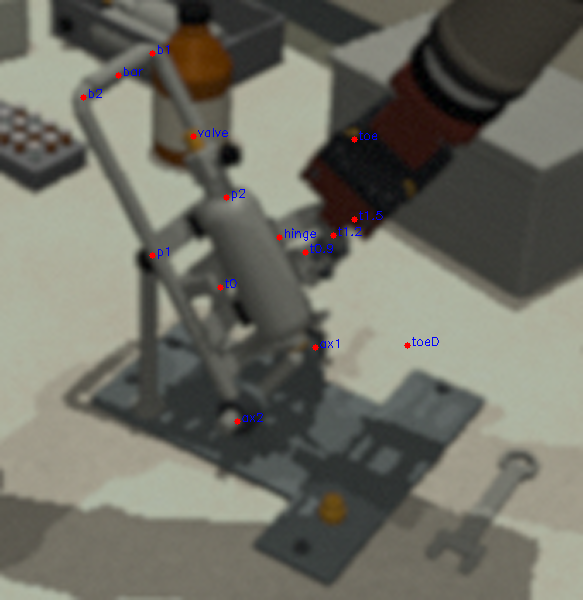

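View pics/scene_c.png

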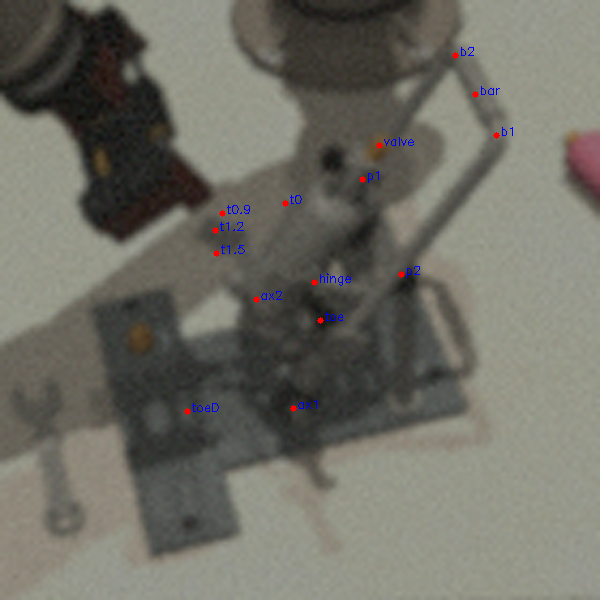

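Run:
```python
from h import *
o=bot.get_obs();p=np.array(o['ee_pos']);R=np.array(o['orientation'])
for n,a in (('scene',(145,235,600/140)),('side',(150,260,600/175)),('wrist',(0,0,1))):
    c=bot.get_calibration(n)
    print(n,[((proj(c,p-R[:,0]*k)[0]-[a[1],a[0]])*a[2]).round() for k in (0,20,60,80,100)])
```

```text
scene [array([225., 225.]), array([210., 212.]), array([179., 184.]), array([163., 170.]), array([147., 155.])]
side [array([311., 246.]), array([324., 232.]), array([350., 202.]), array([364., 187.]), array([378., 171.])]
wrist [array([313., 226.]), array([313., 238.]), array([312., 269.]), array([312., 292.]), array([312., 322.])]
```

Run:
```python
from h import *
im=bot.read_camera("side");z=cv2.resize(im[180:250,320:400],None,fx=8,fy=8,interpolation=cv2.INTER_LANCZOS4);z=cv2.convertScaleAbs(z,alpha=1.6,beta=10)
cv2.imwrite("pics/sd.png",z)
im=bot.read_camera("scene");z=cv2.resize(im[170:250,255:335],None,fx=7,fy=7,interpolation=cv2.INTER_LANCZOS4);z=cv2.convertScaleAbs(z,alpha=1.8,beta=10)
cv2.imwrite("pics/sc.png",z)
```

```text
(no output)
```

View pics/sd.png

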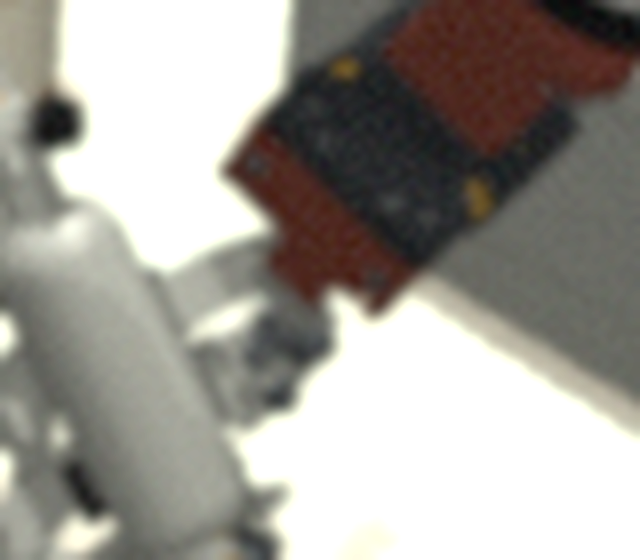

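View pics/sc.png

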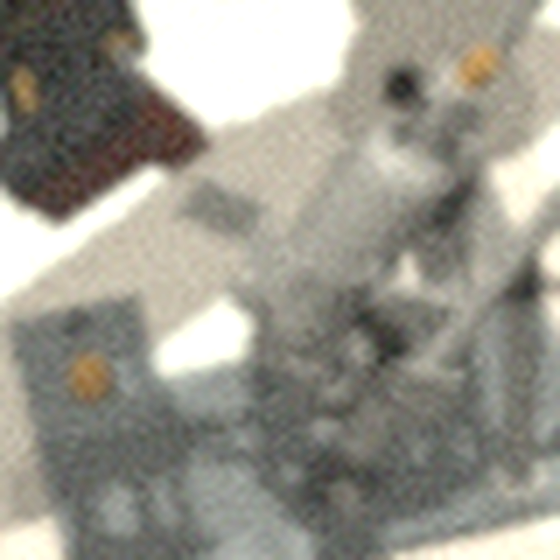

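Run:
```python
from h import *
s,d,w=[bot.get_calibration(n) for n in ("scene","side","wrist")]
def cf(X):
    v=X-O; x,y,z=v@SX,v@SY,v[2]-50; A=.6
    return np.array([x*np.cos(A)-z*np.sin(A),y,x*np.sin(A)+z*np.cos(A)]).round(0)
for cs,ps in (((s,d),((286.4,199.7),(357.5,221.9))),((s,w),((286.4,199.7),(345,235))),((d,w),((357.5,221.9),(345,235)))):
    X,e=tri(cs,ps);print(X.round(),np.round(e,1),cf(X))
o=bot.get_obs();p=np.array(o['ee_pos']);R=np.array(o['orientation']);print(cf(p),cf(p-20*R[:,0]))
X,e=tri((s,d),((283.6,191.4),(357.0,217.0)));print('tip',X,e,cf(X))
```

```text
[494. -95. 200.] [4.2 4.2] [-115.   -6.  103.]
[502. -90. 212.] [0. 0.] [-120.  -15.  114.]
[505. -88. 189.] [1.6 1.6] [-105.  -18.   96.]
[-106.    5.  108.] [-125.    5.  116.]
tip [ 481.81567164 -102.86852816  224.47460689] [np.float64(4.555660916711803), np.float64(4.555660916711845)] [-132.    8.  121.]
```

Run:
```python
from h import *
p=np.array([171.93,652.06,186.7]);R=np.array([[-3.16877493e-04,-9.66961779e-01,2.54921200e-01],[-1.74518615e-03,2.54921359e-01,9.66960214e-01],[-1,0,-.00177]])
c=bot.get_calibration('scene')
for k in (0,20,40): print([proj(c,p-R[:,0]*k+R[:,2]*e)[0].round(1) for e in (-44,-57,44,57)])
a=cv2.imread("pics/scene0.png")[80:140,460:540];z=cv2.resize(a,None,fx=8,fy=8,interpolation=cv2.INTER_CUBIC)
cv2.imwrite("pics/s0f.png",z)
```

```text
[array([476.9, 134.8]), array([473.3, 134.3]), array([501.4, 138.1]), array([505.1, 138.6])]
[array([478.4, 130.5]), array([474.8, 130. ]), array([503.2, 133.8]), array([506.9, 134.3])]
[array([480., 126.]), array([476.3, 125.6]), array([505. , 129.3]), array([508.8, 129.8])]
```

View pics/s0f.png

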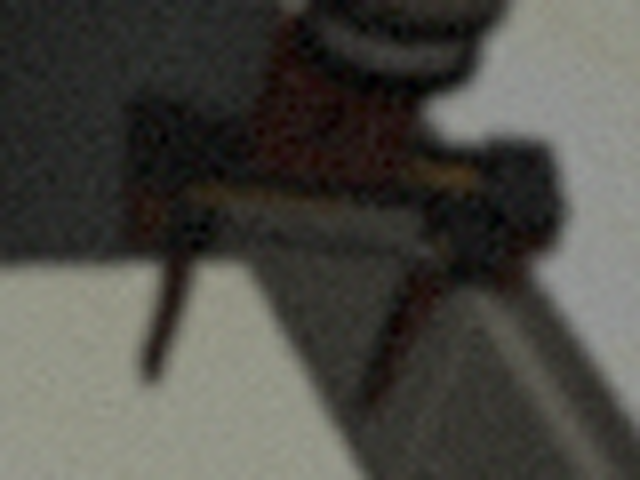

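move_arm --rows "0 0 0 -0.3 0 0 -1; 0 0 0 -0.5 0 0 -1; 0 0 0 -0.5 0 0.3 -1; 0 0 0 -0.5 0 0.6 -1; 0 0 0 -0.5 0 0.6 -1; 0 0 0 -0.2 0 0.6 -1; 0 0 0 0 0 0.6 -1; 0 0 0 0.1 0 0.6 -1; 0 0 0 0.15 0 0.6 -1; 0 0 0 0.15 0 0.6 -1"

```text
time_s: 5.82
ee_pos: [535.7, -64.4, 185.5]
orientation: [[-0.14, -0.24, 0.96], [0.481, 0.832, 0.278], [-0.866, 0.501, -0.001]]
ft_force: [0.1, -0.1, -0.6]
width: 0.5
```

```bash
cat > look.py <<'E'
from h import *
import sys
def cf(X,A=.6):
    v=X-O; x,y,z=v@SX,v@SY,v[2]-50
    return np.array([x*np.cos(A)-z*np.sin(A),y,x*np.sin(A)+z*np.cos(A)]).round(0)
if __name__=='__main__':
    o=bot.get_obs();print('t',o['time_s'],'F',np.round(o['ft_force'],1),'tcp cradle',cf(np.array(o['ee_pos'])))
    c=bot.get_calibration("wrist");im=bot.read_camera("wrist")
    if len(sys.argv)>2:
      for a in map(float,sys.argv[2:]):
        u=proj(c,clamp(a))[0]; cv2.circle(im,tuple(int(v) for v in u),2,(0,0,255),-1)
    cv2.imwrite(f"pics/{sys.argv[1]}.png",im)
E
python3 look.py w3 0 .5 .9 1.3
```

```text
t 5.8167 F [ 0.1 -0.1 -0.6] tcp cradle [-92. -54. 101.]
```

View pics/w3.png

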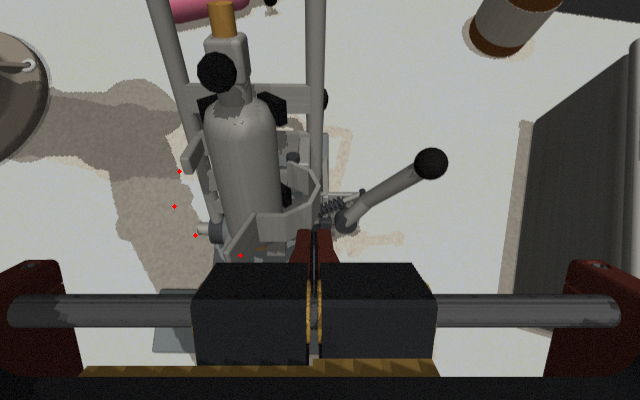

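move_arm --rows "0 0 0 0 0 -0.1 -1; 0 0 0 0 0 -0.2 -1; 0 0 0 0 0 -0.3 -1; 0 0 0 0 0 -0.4 -1; 0 0 0 0 0 -0.4 -1"

```text
time_s: 6.28
ee_pos: [495.6, -77.3, 186.6]
orientation: [[-0.137, -0.238, 0.962], [0.481, 0.833, 0.275], [-0.866, 0.5, 0.0]]
ft_force: [0.3, 0.1, -0.7]
width: 0.5
```

```bash
python3 look.py w4 0 .5 .9 1.3
```

```text
t 6.2833 F [ 0.3  0.1 -0.7] tcp cradle [-94. -12. 101.]
```

View pics/w4.png

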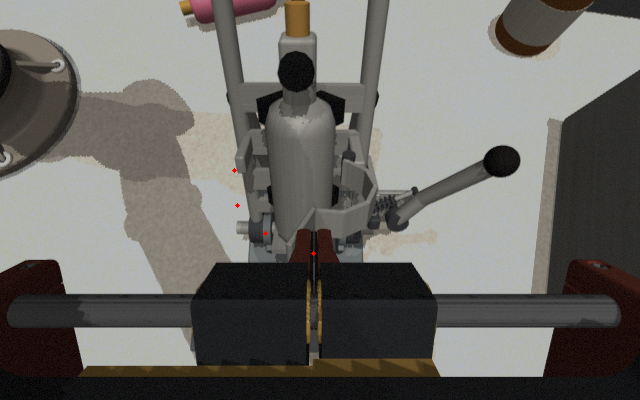

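```bash
cat > sd.py <<'E'
from h import *
import sys
o=bot.get_obs();p=np.array(o['ee_pos']);R=np.array(o['orientation'])
for n,(r,c,w,f) in {'side':(160,310,90,6),'scene':(160,245,90,6)}.items():
    cal=bot.get_calibration(n)
    im=bot.read_camera(n)
    z=cv2.convertScaleAbs(cv2.resize(im[r:r+w,c:c+w],None,fx=f,fy=f,interpolation=cv2.INTER_CUBIC),alpha=1.6,beta=10)
    for k in (0,20,40,80):
        u=(proj(cal,p-k*R[:,0])[0]-[c,r]+.5)*f; cv2.circle(z,tuple(int(v) for v in u),3,(0,255,0),-1)
    cv2.imwrite(f'pics/{n}_{sys.argv[1]}.png',z)
E
python3 sd.py e
```

```text
(no output)
```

View pics/side_e.png

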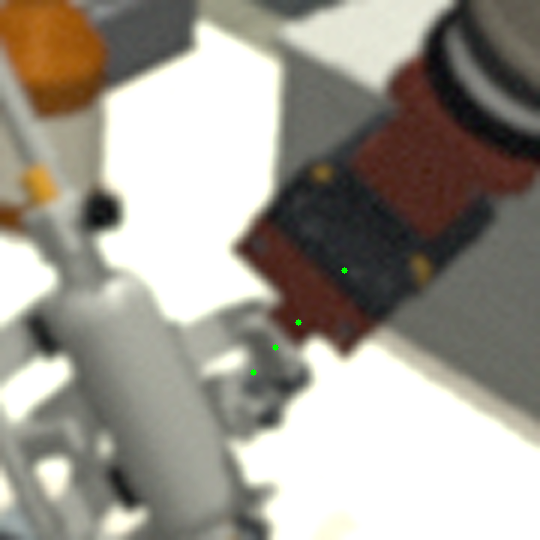

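View pics/scene_e.png

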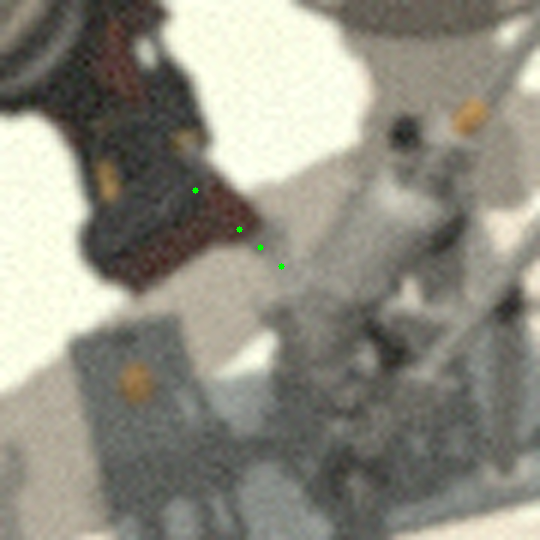

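move_arm --rows "0 0 0 0 0 0.1 -1; 0 0 0 0 0 0.2 -1; 0 0 0 0 0 0.35 -1; 0 0 0 0 0 0.4 -1; 0 0 0 0.1 0 0.4 -1; 0 0 0 0.2 0 0.4 -1; 0 0 0 0.2 0 0.4 -1"

```text
time_s: 7.02
ee_pos: [531.6, -53.5, 166.5]
orientation: [[-0.143, -0.24, 0.96], [0.481, 0.831, 0.279], [-0.865, 0.502, -0.003]]
ft_force: [-0.2, -0.6, 0.5]
width: 0.6
```

```bash
python3 look.py w5
```

```text
t 7.0167 F [-0.2 -0.6  0.5] tcp cradle [-71. -53.  92.]
```

View pics/w5.png

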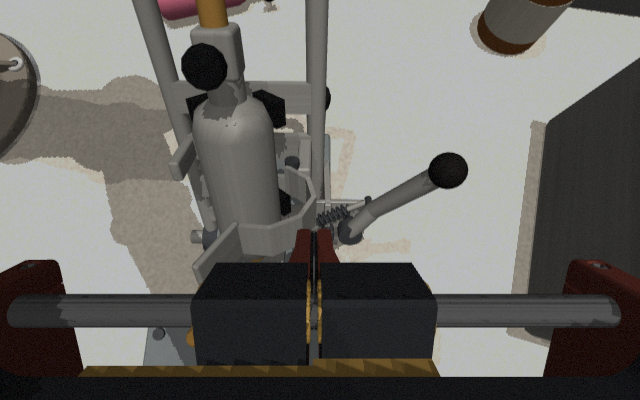

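move_arm --rows "0 0 0 0 0 -0.1 -1; 0 0 0 0 0 -0.2 -1; 0 0 0 0 0 -0.3 -1; 0 0 0 0 0 -0.4 -1; 0 0 0 0 0 -0.5 -1; 0 0 0 0 0 -0.5 -1"

```text
time_s: 7.57
ee_pos: [483.1, -70.2, 169.1]
orientation: [[-0.138, -0.238, 0.961], [0.481, 0.832, 0.275], [-0.866, 0.5, -0.0]]
ft_force: [-0.2, 0.0, -0.2]
width: 0.4
```

```bash
python3 look.py w6 0 .5 .9 1.3
```

```text
t 7.5667 F [-0.2  0.  -0.2] tcp cradle [-75.  -2.  93.]
```

View pics/w6.png

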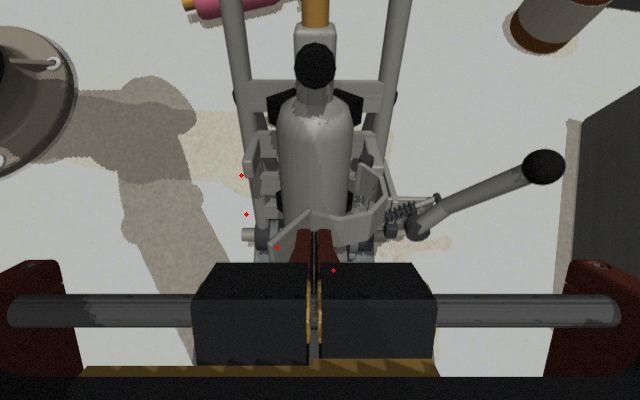

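```bash
cat > p2.py <<'E'
from h import *
L=38
def tip(a,r=85,tilt=30,w=13.5):
    t=np.array([np.cos(a),np.sin(a)]);rr=np.array([-np.sin(a),np.cos(a)])
    c=np.array([-42,-36])+r*rr-2*t+np.array([8*np.sin(a),-w*np.sin(a)])
    return cr(c[0],c[1],110)+L*Rtool(tilt)[:,0]
if __name__=='__main__':
    for a,r in ((1.,87),(.9,88),(.75,89),(.6,90),(.45,91),(.3,92),(.2,92),(.1,92),(.0,92),(-.05,92)): print(a,end=' ');to(tip(a,r),Rtool(30))
E
python3 p2.py
```

```text
1.0 row [ 0.01 -0.01 -0.  ] [-0.    0.01 -0.01] target [483. -70. 170.]
0.9 row [ 0.01 -0.01 -0.  ] [ 0.03  0.02 -0.1 ] target [474. -69. 168.]
0.75 row [ 0.01 -0.01 -0.  ] [ 0.09  0.05 -0.22] target [461. -67. 164.]
0.6 row [ 0.01 -0.01 -0.  ] [ 0.17  0.09 -0.33] target [448. -63. 159.]
0.45 row [ 0.01 -0.01 -0.  ] [ 0.26  0.14 -0.42] target [436. -57. 153.]
0.3 row [ 0.01 -0.01 -0.  ] [ 0.37  0.19 -0.51] target [426. -51. 147.]
0.2 row [ 0.01 -0.01 -0.  ] [ 0.44  0.22 -0.54] target [421. -45. 142.]
0.1 row [ 0.01 -0.01 -0.  ] [ 0.51  0.26 -0.57] target [416. -39. 137.]
0.0 row [ 0.01 -0.01 -0.  ] [ 0.59  0.29 -0.59] target [412. -33. 133.]
-0.05 row [ 0.01 -0.01 -0.  ] [ 0.63  0.31 -0.6 ] target [411. -30. 130.]
```

move_arm --rows "0 0 0 0.03 0.02 -0.1 -1; 0 0 0 0.06 0.04 -0.16 -1; 0 0 0 0.09 0.05 -0.22 -1; 0 0 0 0.13 0.07 -0.28 -1; 0 0 0 0.17 0.09 -0.33 -1; 0 0 0 0.22 0.12 -0.38 -1; 0 0 0 0.26 0.14 -0.42 -1; 0 0 0 0.26 0.14 -0.42 -1"

```text
time_s: 8.28
ee_pos: [436.4, -55.8, 152.7]
orientation: [[-0.14, -0.24, 0.961], [0.481, 0.831, 0.278], [-0.865, 0.501, -0.001]]
ft_force: [0.5, 0.6, 0.1]
width: 0.2
```

```bash
python3 look.py w7 0 .3 .5 .9;python3 p2.py
```

```text
t 8.2833 F [0.5 0.6 0.1] tcp cradle [-44.  39.  94.]
1.0 row [ 0.02 -0.01 -0.  ] [-0.27 -0.14  0.4 ] target [483. -70. 170.]
0.9 row [ 0.02 -0.01 -0.  ] [-0.24 -0.12  0.31] target [474. -69. 168.]
0.75 row [ 0.02 -0.01 -0.  ] [-0.18 -0.09  0.2 ] target [461. -67. 164.]
0.6 row [ 0.02 -0.01 -0.  ] [-0.1  -0.05  0.09] target [448. -63. 159.]
0.45 row [ 0.02 -0.01 -0.  ] [-0.   -0.01 -0.01] target [436. -57. 153.]
0.3 row [ 0.02 -0.01 -0.  ] [ 0.1   0.04 -0.09] target [426. -51. 147.]
0.2 row [ 0.02 -0.01 -0.  ] [ 0.17  0.08 -0.13] target [421. -45. 142.]
0.1 row [ 0.02 -0.01 -0.  ] [ 0.24  0.11 -0.15] target [416. -39. 137.]
0.0 row [ 0.02 -0.01 -0.  ] [ 0.32  0.15 -0.17] target [412. -33. 133.]
-0.05 row [ 0.02 -0.01 -0.  ] [ 0.36  0.17 -0.18] target [411. -30. 130.]
```

View pics/w7.png

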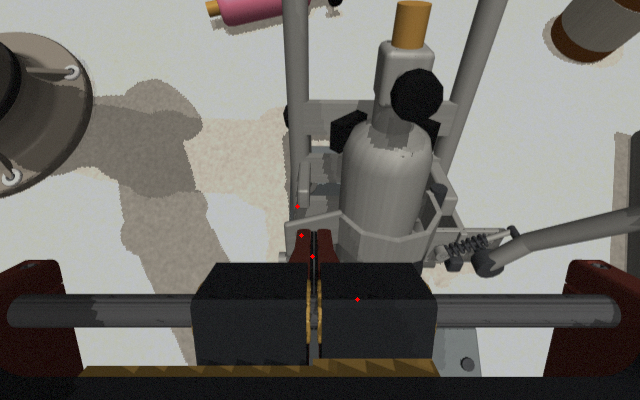

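move_arm --rows "0 0 0 0.05 0.02 -0.05 -1; 0 0 0 0.1 0.04 -0.09 -1; 0 0 0 0.17 0.08 -0.13 -1; 0 0 0 0.24 0.11 -0.15 -1; 0 0 0 0.28 0.13 -0.16 -1; 0 0 0 0.32 0.15 -0.17 -1; 0 0 0 0.32 0.15 -0.17 -1"

```text
time_s: 8.92
ee_pos: [415.1, -36.2, 134.3]
orientation: [[-0.134, -0.241, 0.961], [0.478, 0.834, 0.276], [-0.868, 0.496, 0.003]]
ft_force: [-0.0, -10.9, 16.1]
width: 0.7
```

```bash
python3 look.py w8 0 .3 .5 .9
```

```text
t 8.9167 F [ -0.  -10.9  16.1] tcp cradle [-14.  54.  93.]
```

View pics/w8.png

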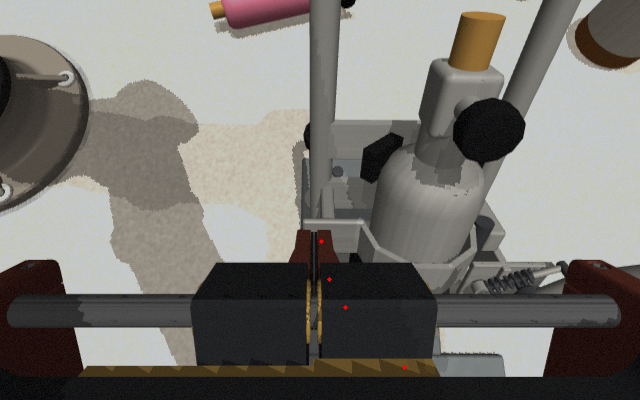

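move_arm --rows "0 0 0 0 0 0 -1; 0 0 0 0 0 0 -1; 0 0 0 0 0 0 -1; 0 0 0 -0.2 0 0 -1; 0 0 0 -0.5 0 0 -1; 0 0 0 -0.8 0 0 -1; 0 0 0 -1 0 0 -1; 0 0 0 -1 0 0 -1"

```text
time_s: 9.63
ee_pos: [429.2, -84.0, 222.1]
orientation: [[-0.134, -0.242, 0.961], [0.479, 0.833, 0.276], [-0.868, 0.497, 0.004]]
ft_force: [0.7, -0.8, -0.3]
width: 0.3
```

```bash
python3 look.py w9 0 .3; python3 ov.py f 0
```

```text
t 9.6333 F [ 0.7 -0.8 -0.3] tcp cradle [-104.   53.  137.]
```

View pics/w9.png

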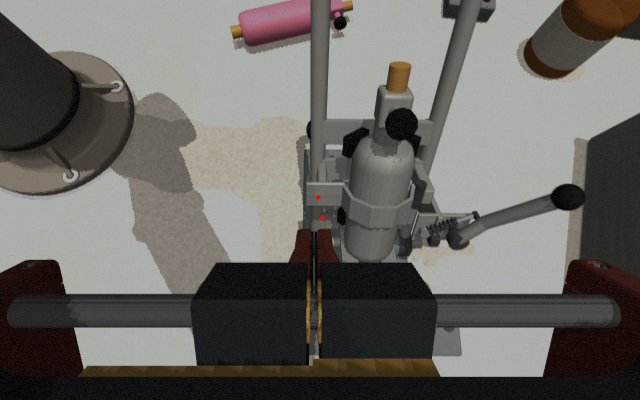

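View pics/side_f.png

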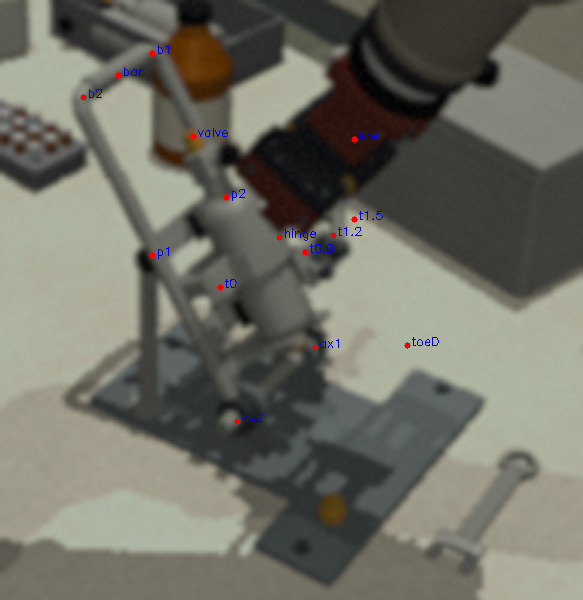

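```bash
cat > p3.py <<'E'
from h import *
L=36;R=Rtool(30)
def lp(b,r=65,gap=0,x=-66):
    h=13.5*abs(np.cos(b))+9*abs(np.sin(b))+6+gap
    return cr(x,-78-r*np.sin(b)+h*np.cos(b),70+r*np.cos(b)+h*np.sin(b))+L*R[:,0]
if __name__=='__main__':
    print('pre',end=' ');to(lp(.5,gap=12,x=-130),R)
    print('in',end=' ');to(lp(.5,gap=12),R)
    for b in (.5,.7,.9,1.1,1.3,1.5,1.7,1.9): print(b,end=' ');to(lp(b),R)
E
python3 p3.py
```

```text
pre row [ 0.02 -0.01 -0.  ] [ 0.05 -0.08  1.34] target [557. -48. 211.]
in row [ 0.02 -0.01 -0.  ] [0.62 0.19 1.35] target [543.   3. 174.]
0.5 row [ 0.02 -0.01 -0.  ] [0.65 0.14 1.45] target [554.   3. 170.]
0.7 row [ 0.02 -0.01 -0.  ] [0.66 0.11 1.58] target [567.   4. 167.]
0.9 row [ 0.02 -0.01 -0.  ] [0.69 0.04 1.71] target [580.   4. 161.]
1.1 row [ 0.02 -0.01 -0.  ] [ 0.73 -0.05  1.82] target [592.   2. 153.]
1.3 row [ 0.02 -0.01 -0.  ] [ 0.78 -0.16  1.91] target [603.  -3. 143.]
1.5 row [ 0.02 -0.01 -0.  ] [ 0.85 -0.29  1.97] target [611.  -9. 131.]
1.7 row [ 0.02 -0.01 -0.  ] [ 0.9 -0.4  2. ] target [616. -15. 121.]
1.9 row [ 0.02 -0.01 -0.  ] [ 0.95 -0.5   2.01] target [618. -21. 111.]
```

move_arm --rows "0 0 0 -0.1 0 0.3 -1; 0 0 0 -0.1 0.1 0.6 -1; 0 0 0 -0.1 0.1 0.9 -1; 0 0 0 -0.1 0.1 1 -1; 0 0 0 -0.1 0.1 1 -1"

```text
time_s: 10.2
ee_pos: [523.2, -47.6, 231.2]
orientation: [[-0.144, -0.243, 0.959], [0.48, 0.831, 0.282], [-0.865, 0.501, -0.002]]
ft_force: [-0.6, -0.0, 0.4]
width: 0.4
```

```bash
python3 p3.py; python3 look.py w10
```

```text
pre row [ 0.02 -0.02 -0.  ] [ 0.13 -0.19  0.32] target [557. -48. 211.]
in row [ 0.02 -0.02 -0.  ] [0.71 0.09 0.33] target [543.   3. 174.]
0.5 row [ 0.02 -0.02 -0.  ] [0.73 0.03 0.44] target [554.   3. 170.]
0.7 row [ 0.02 -0.02 -0.  ] [0.74 0.   0.57] target [567.   4. 167.]
0.9 row [ 0.02 -0.02 -0.  ] [ 0.77 -0.06  0.69] target [580.   4. 161.]
1.1 row [ 0.02 -0.02 -0.  ] [ 0.81 -0.15  0.81] target [592.   2. 153.]
1.3 row [ 0.02 -0.02 -0.  ] [ 0.87 -0.26  0.89] target [603.  -3. 143.]
1.5 row [ 0.02 -0.02 -0.  ] [ 0.93 -0.4   0.95] target [611.  -9. 131.]
1.7 row [ 0.02 -0.02 -0.  ] [ 0.98 -0.51  0.98] target [616. -15. 121.]
1.9 row [ 0.02 -0.02 -0.  ] [ 1.03 -0.61  0.99] target [618. -21. 111.]
t 10.2 F [-0.6 -0.   0.4] tcp cradle [-101.  -47.  150.]
```

View pics/w10.png

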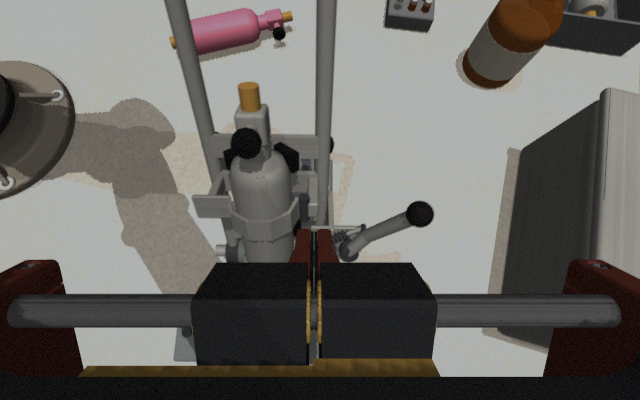

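move_arm --rows "0 0 0 0.05 -0.1 0.15 -1; 0 0 0 0.13 -0.15 0.32 -1; 0 0 0 0.3 -0.1 0.32 -1; 0 0 0 0.5 0 0.33 -1; 0 0 0 0.6 0.05 0.33 -1; 0 0 0 0.7 0.09 0.33 -1; 0 0 0 0.7 0.09 0.33 -1"

```text
time_s: 10.83
ee_pos: [540.4, 1.6, 176.1]
orientation: [[-0.142, -0.24, 0.96], [0.481, 0.831, 0.279], [-0.865, 0.502, -0.002]]
ft_force: [0.5, -0.1, -0.1]
width: 0.2
```

```bash
python3 p3.py; python3 look.py w11
```

```text
pre row [ 0.02 -0.01 -0.  ] [-0.56 -0.28  0.02] target [557. -48. 211.]
in row [ 0.02 -0.01 -0.  ] [ 0.02 -0.    0.03] target [543.   3. 174.]
0.5 row [ 0.02 -0.01 -0.  ] [ 0.04 -0.06  0.13] target [554.   3. 170.]
0.7 row [ 0.02 -0.01 -0.  ] [ 0.06 -0.09  0.26] target [567.   4. 167.]
0.9 row [ 0.02 -0.01 -0.  ] [ 0.08 -0.15  0.39] target [580.   4. 161.]
1.1 row [ 0.02 -0.01 -0.  ] [ 0.13 -0.24  0.5 ] target [592.   2. 153.]
1.3 row [ 0.02 -0.01 -0.  ] [ 0.18 -0.35  0.59] target [603.  -3. 143.]
1.5 row [ 0.02 -0.01 -0.  ] [ 0.24 -0.49  0.65] target [611.  -9. 131.]
1.7 row [ 0.02 -0.01 -0.  ] [ 0.29 -0.6   0.68] target [616. -15. 121.]
1.9 row [ 0.02 -0.01 -0.  ] [ 0.34 -0.7   0.69] target [618. -21. 111.]
t 10.8333 F [ 0.5 -0.1 -0.1] tcp cradle [-35. -77. 129.]
```

View pics/w11.png

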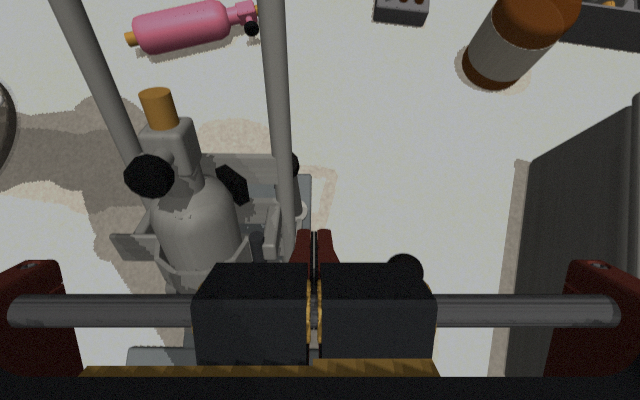

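move_arm --rows "0 0 0 0.02 -0.03 0.07 -1; 0 0 0 0.04 -0.06 0.13 -1; 0 0 0 0.06 -0.09 0.26 -1; 0 0 0 0.08 -0.15 0.39 -1; 0 0 0 0.13 -0.24 0.5 -1; 0 0 0 0.13 -0.24 0.5 -1"

```text
time_s: 11.38
ee_pos: [595.9, -0.0, 152.3]
orientation: [[-0.14, -0.241, 0.96], [0.48, 0.832, 0.278], [-0.866, 0.5, -0.001]]
ft_force: [0.1, 3.0, -0.2]
width: 0.3
```

```bash
python3 p3.py; python3 look.py w12; python3 ov.py g 0
```

```text
pre row [ 0.02 -0.01  0.  ] [-0.68 -0.01 -0.51] target [557. -48. 211.]
in row [ 0.02 -0.01  0.  ] [-0.1   0.26 -0.5 ] target [543.   3. 174.]
0.5 row [ 0.02 -0.01  0.  ] [-0.08  0.21 -0.4 ] target [554.   3. 170.]
0.7 row [ 0.02 -0.01  0.  ] [-0.06  0.18 -0.27] target [567.   4. 167.]
0.9 row [ 0.02 -0.01  0.  ] [-0.04  0.11 -0.14] target [580.   4. 161.]
1.1 row [ 0.02 -0.01  0.  ] [ 0.01  0.02 -0.03] target [592.   2. 153.]
1.3 row [ 0.02 -0.01  0.  ] [ 0.06 -0.09  0.06] target [603.  -3. 143.]
1.5 row [ 0.02 -0.01  0.  ] [ 0.12 -0.22  0.12] target [611.  -9. 131.]
1.7 row [ 0.02 -0.01  0.  ] [ 0.18 -0.33  0.15] target [616. -15. 121.]
1.9 row [ 0.02 -0.01  0.  ] [ 0.22 -0.43  0.16] target [618. -21. 111.]
t 11.3833 F [ 0.1  3.  -0.2] tcp cradle [ -35. -130.  100.]
```

View pics/w12.png

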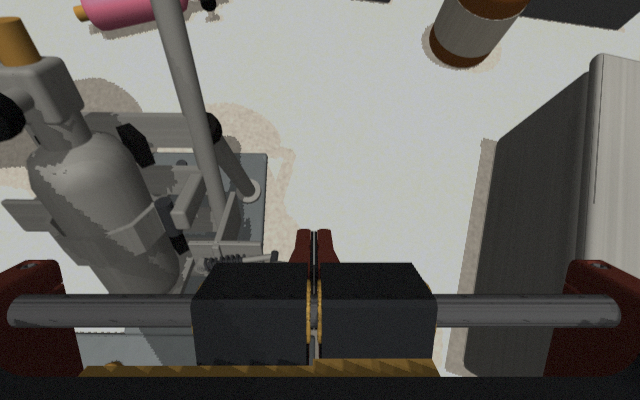

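View pics/side_g.png

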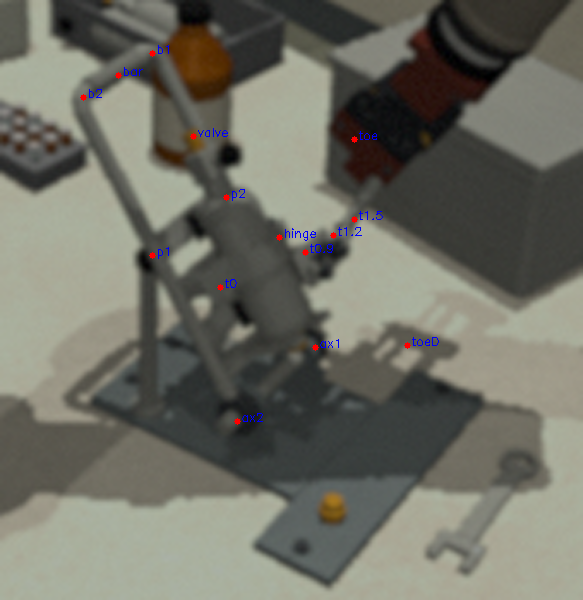

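move_arm --rows "0 0 0 0.03 -0.04 0.03 -1; 0 0 0 0.06 -0.09 0.06 -1; 0 0 0 0.09 -0.15 0.09 -1; 0 0 0 0.12 -0.22 0.12 -1; 0 0 0 0.15 -0.28 0.14 -1; 0 0 0 0.18 -0.33 0.15 -1; 0 0 0 0.22 -0.43 0.16 -1; 0 0 0 0.22 -0.43 0.16 -1"

```text
time_s: 12.2
ee_pos: [616.4, -21.9, 111.3]
orientation: [[-0.14, -0.238, 0.961], [0.48, 0.833, 0.277], [-0.866, 0.5, -0.002]]
ft_force: [-0.2, 0.9, -0.7]
width: 0.5
```

```bash
python3 look.py w13; python3 ov.py h 0
```

```text
t 12.2 F [-0.2  0.9 -0.7] tcp cradle [ -34. -144.   51.]
```

View pics/side_h.png

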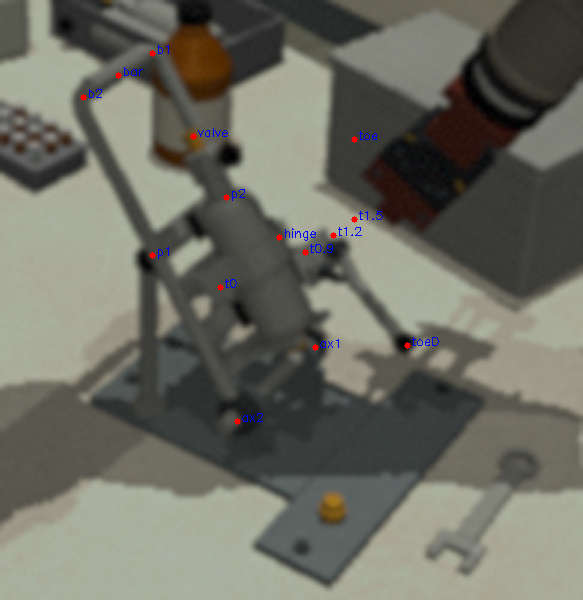

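View pics/scene_h.png

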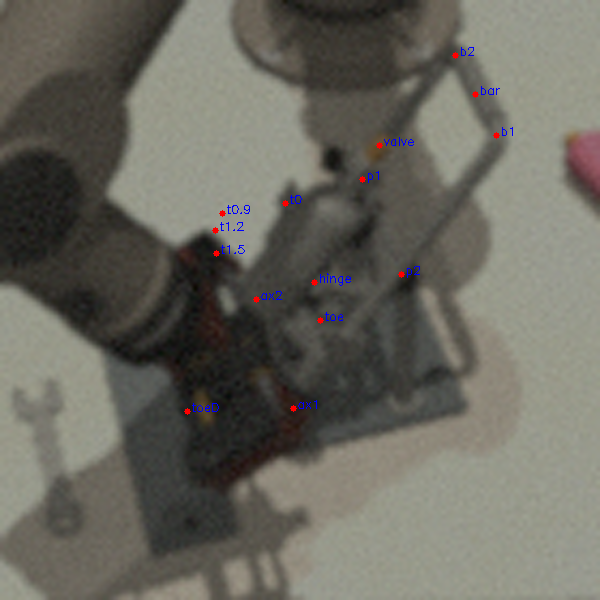

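move_arm --rows "0 0 0 -0.3 0 0 -1; 0 0 0 -0.6 0 0 -1; 0 0 0 -0.9 0 0 -1; 0 0 0 -1 0 0 -1"

```text
time_s: 12.68
ee_pos: [632.2, -71.8, 204.1]
orientation: [[-0.133, -0.242, 0.961], [0.478, 0.834, 0.276], [-0.868, 0.496, 0.004]]
ft_force: [-0.2, -0.4, 0.0]
width: 0.6
```

move_arm --rows "0 0 0 -0.3 0.1 0 -1; 0 0 0 -0.6 0.2 0 -1; 0 0 0 -0.9 0.4 0 -1; 0 0 0 -1 0.6 0 -1; 0 0 0 -1 0.6 0 -1"

```text
time_s: 13.1
ee_pos: [631.5, -65.8, 321.2]
orientation: [[-0.134, -0.246, 0.96], [0.48, 0.831, 0.28], [-0.867, 0.498, 0.007]]
ft_force: [0.7, -1.1, -0.5]
width: 0.4
```

move_arm --rows "0 0 0 -0.3 0.1 0 -1; 0 0 0 -0.6 0.2 0 -1; 0 0 0 -0.9 0.4 0 -1; 0 0 0 -1 0.6 0 -1; 0 0 0 -1 0.6 0 -1"

```text
time_s: 13.52
ee_pos: [630.3, -63.8, 437.5]
orientation: [[-0.134, -0.246, 0.96], [0.48, 0.831, 0.28], [-0.867, 0.499, 0.007]]
ft_force: [0.8, 0.0, 0.5]
width: 0.4
```

```bash
cat > p4.py <<'E'
from h import *
print(bot.get_obs()['joints'].round(0),bot.get_obs()['ee_pos'])
b=cr(0,0,285)
for s in (1,-1):
    x=-SZ;z=SX*s;R=np.c_[x,np.cross(z,x),z]
    for up in (60,-51): print(s,up,end=' ');to(b+[0,0,up],R)
E
python3 p4.py
```

```text
[ -8.  30.  39.  66. -41. 109.  41.] [630.3063605  -63.79262324 437.52961463]
1 60 row [-2.9   0.79 -0.77] [ 1.82  1.33 -1.44] target [435.  94. 345.]
1 -51 row [-2.9   0.79 -0.77] [ 2.78  0.78 -1.45] target [435.  94. 234.]
-1 60 row [ 2.95 -0.78 -0.79] [ 1.82  1.33 -1.44] target [435.  94. 345.]
-1 -51 row [ 2.95 -0.78 -0.79] [ 2.78  0.78 -1.45] target [435.  94. 234.]
```

move_arm --rows "0 0 -0.2 0.1 0.2 -0.2 -1; 0 0 -0.4 0.2 0.4 -0.4 -1; 0 0 -0.6 0.3 0.6 -0.6 -1; 0 0 -0.8 0.4 0.8 -0.8 -1; 0 0 -1 0.5 0.9 -0.9 -1; 0 0 -1 0.5 0.9 -0.9 -1"

```text
time_s: 14.02
ee_pos: [511.2, 19.5, 433.0]
orientation: [[-0.001, -0.297, 0.955], [-0.002, 0.955, 0.297], [-1.0, -0.002, -0.002]]
ft_force: [0.0, 2.2, -0.5]
width: 0.3
```

```bash
python3 p4.py
```

```text
[-47.   3.  40.  91.  -2.  87.  11.] [511.2044441   19.54217234 433.02345858]
1 60 row [-2.94 -0.    0.  ] [ 0.88  0.94 -0.51] target [435.  94. 345.]
1 -51 row [-2.94 -0.    0.  ] [ 1.99  0.94 -0.5 ] target [435.  94. 234.]
-1 60 row [3.06 0.   0.  ] [ 0.88  0.94 -0.51] target [435.  94. 345.]
-1 -51 row [3.06 0.   0.  ] [ 1.99  0.94 -0.5 ] target [435.  94. 234.]
```

move_arm --rows "0.2 0 0 0 0.2 -0.1 0.2; 0.4 0 0 0 0.4 -0.2 0.2; 0.6 0 0 0 0.6 -0.3 0.2; 0.8 0 0 0 0.8 -0.4 0.2; 1 0 0 0 0.9 -0.5 0.2; 1 0 0 0 0.94 -0.5 0.2"

```text
time_s: 14.52
ee_pos: [438.3, 87.1, 433.3]
orientation: [[-0.003, 0.239, 0.971], [0.0, 0.971, -0.239], [-1.0, -0.001, -0.003]]
ft_force: [1.3, 0.7, 0.2]
width: 36.8
```

move_arm --rows "0.2 0 0 0 0 0 0.2; 0.4 0 0 0 0 0 0.2; 0.6 0 0 0 0 0 0.2; 0.8 0 0 0 0 0 0.2; 1 0 0 0 0 0 0.2; 1 0 0 0 0 0 0.2"

```text
time_s: 15.02
ee_pos: [440.7, 85.0, 433.5]
orientation: [[-0.002, 0.693, 0.721], [-0.001, 0.721, -0.693], [-1.0, -0.002, -0.001]]
ft_force: [0.1, -0.4, -0.5]
width: 52.8
```

move_arm --rows "0.2 0 0 0 0 0 0.2; 0.4 0 0 0 0 0 0.2; 0.6 0 0 0 0 0 0.2; 0.8 0 0 0 0 0 0.2; 1 0 0 0 0 0 0.2; 1 0 0 0 0 0 0.2"

```text
time_s: 15.52
ee_pos: [440.6, 85.1, 433.9]
orientation: [[-0.002, 0.96, 0.279], [-0.001, 0.279, -0.96], [-1.0, -0.002, 0.0]]
ft_force: [-0.0, 1.4, 0.3]
width: 52.6
```

```bash
python3 p4.py;python3 look.py w14; python3 ov.py i 0
```

```text
[-49.  -5.  27.  97.   2.  88. -95.] [440.63109923  85.11080417 433.88004745]
1 60 row [-5.98 -0.    0.  ] [ 0.89 -0.03 -0.1 ] target [435.  94. 345.]
1 -51 row [-5.98 -0.    0.  ] [ 2.   -0.03 -0.1 ] target [435.  94. 234.]
-1 60 row [0.02 0.   0.  ] [ 0.89 -0.03 -0.1 ] target [435.  94. 345.]
-1 -51 row [0.02 0.   0.  ] [ 2.   -0.03 -0.1 ] target [435.  94. 234.]
t 15.5167 F [-0.   1.4  0.3] tcp cradle [-92.  -3. 402.]
```

View pics/w14.png

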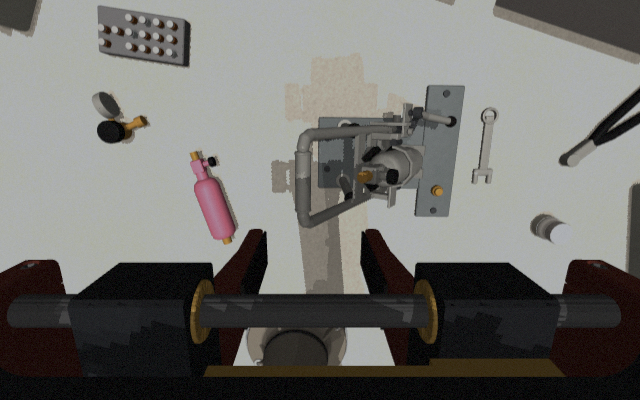

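View pics/side_i.png

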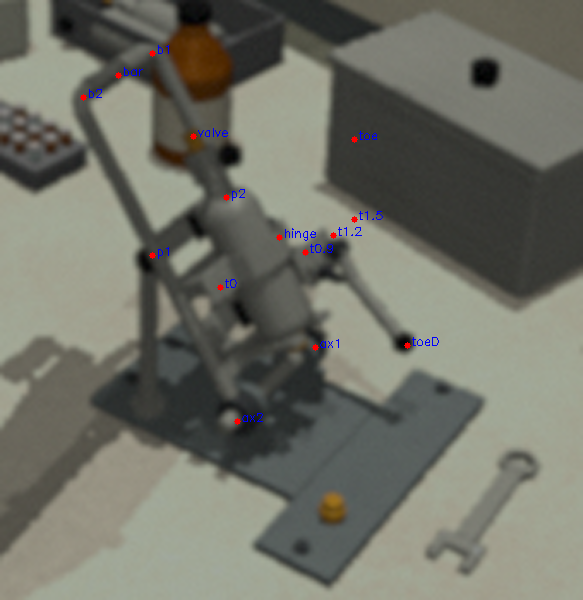

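Run:
```python
from h import *
c=bot.get_calibration("wrist")
print(proj(c,np.array([cr(0,0,285),cr(0,-35,285),cr(0,35,285)])).round(0))
for p in ((304,180),(303,150),(305,208)): print(plane(c,p,285).round(0))
print(cr(0,0,285))
im=bot.read_camera("wrist")[110:250,260:420];cv2.imwrite("pics/w14z.png",cv2.resize(im,None,fx=4,fy=4,interpolation=cv2.INTER_CUBIC))
```

```text
[[305. 184.]
 [306. 153.]
 [305. 214.]]
[439.  96. 285.]
[471. 107. 285.]
[408.  86. 285.]
[435.06664907  93.70684844 285.22065025]
```

View pics/w14z.png

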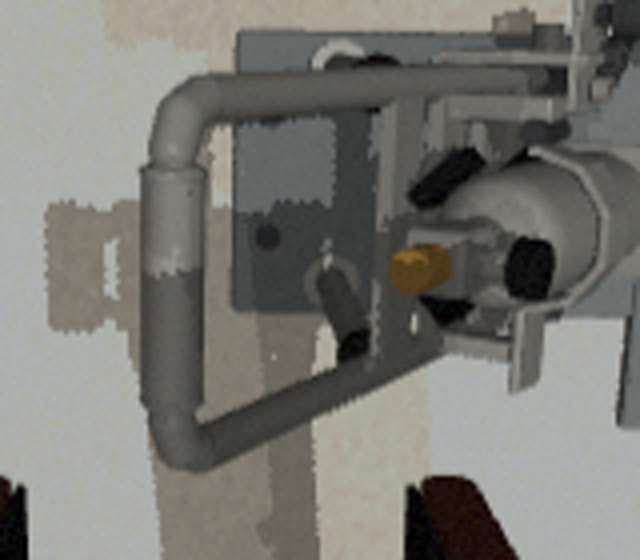

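move_arm --rows "0 0 0 0.3 -0.02 -0.05 0.2; 0 0 0 0.6 -0.02 -0.12 0.2; 0 0 0 0.9 -0.02 -0.12 0.2; 0 0 0 0.9 -0.02 -0.12 0.2"

```text
time_s: 16.05
ee_pos: [432.0, 95.6, 339.8]
orientation: [[-0.008, 0.959, 0.282], [-0.004, 0.282, -0.96], [-1.0, -0.009, 0.002]]
ft_force: [-1.3, -0.8, -1.3]
width: 52.7
```

```bash
python3 p4.py;python3 look.py w15; python3 sd.py j
```

```text
[-49.  -4.  27. 108.   2.  76. -96.] [432.01437772  95.6283691  339.75990813]
1 60 row [-5.97 -0.03  0.01] [-0.05  0.02  0.03] target [435.  94. 345.]
1 -51 row [-5.97 -0.03  0.01] [1.06 0.03 0.03] target [435.  94. 234.]
-1 60 row [0.03 0.   0.02] [-0.05  0.02  0.03] target [435.  94. 345.]
-1 -51 row [0.03 0.   0.02] [1.06 0.03 0.03] target [435.  94. 234.]
t 16.05 F [-1.3 -0.8 -1.3] tcp cradle [-29.   2. 332.]
```

View pics/w15.png

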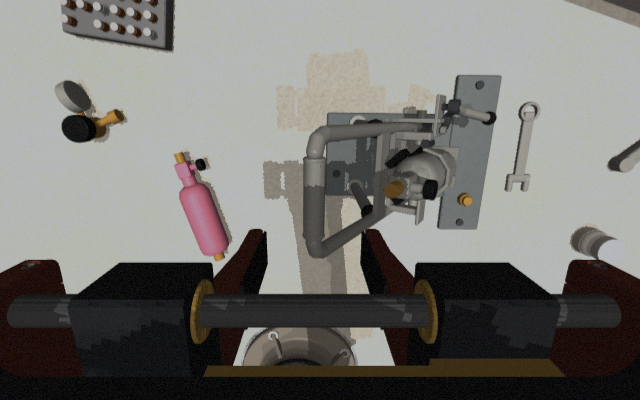

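Run:
```python
from h import *
o=bot.get_obs();p=np.array(o['ee_pos']);R=np.array(o['orientation'])
im=bot.read_camera("side");c=bot.get_calibration("side");r0,c0=90,240
z=cv2.convertScaleAbs(cv2.resize(im[r0:r0+120,c0:c0+120],None,fx=5,fy=5,interpolation=cv2.INTER_CUBIC),alpha=1.5,beta=10)
for k in (0,20,40,60):
    u=(proj(c,p-k*R[:,0])[0]-[c0,r0]+.5)*5; cv2.circle(z,tuple(int(v) for v in u),3,(0,255,0),-1)
cv2.imwrite("pics/side_k.png",z)
```

```text
(no output)
```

View pics/side_k.png

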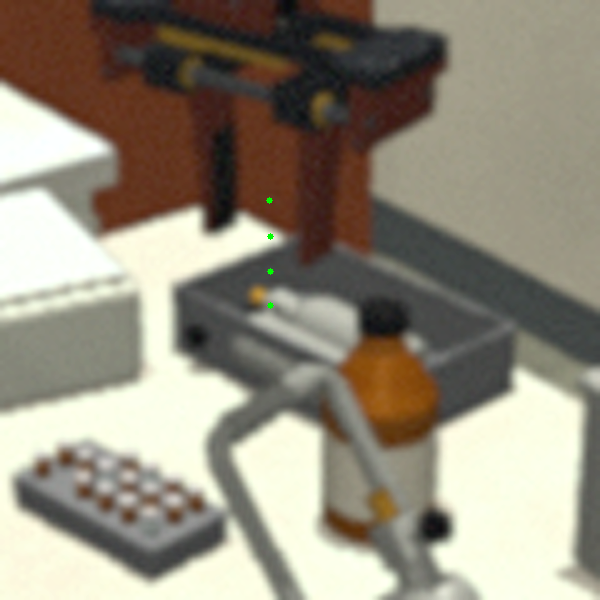

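move_arm --rows "0 0 0 0.2 0.03 0.02 0.2; 0 0 0 0.4 0.03 0.02 0.2; 0 0 0 0.6 0.03 0.02 0.2; 0 0 0 0.8 0.03 0.02 0.2; 0 0 0 1 0.03 0.02 0.2; 0 0 0 1 0.03 0.02 0.2"

```text
time_s: 16.75
ee_pos: [437.9, 95.0, 243.5]
orientation: [[-0.002, 0.96, 0.278], [-0.001, 0.278, -0.96], [-1.0, -0.003, 0.001]]
ft_force: [-0.1, 0.5, -0.1]
width: 52.5
```

```bash
python3 p4.py;python3 look.py w16;python3 - <<'E'
from h import *
im=bot.read_camera("side");r0,c0=90,240
z=cv2.convertScaleAbs(cv2.resize(im[r0:r0+120,c0:c0+120],None,fx=5,fy=5,interpolation=cv2.INTER_CUBIC),alpha=1.5,beta=10)
cv2.imwrite("pics/side_l.png",z)
E
```

```text
[-48.   1.  29. 116.  -1.  63. -93.] [437.94432535  95.03785133 243.52068029]
1 60 row [-5.98 -0.01  0.  ] [-1.02 -0.03  0.01] target [435.  94. 345.]
1 -51 row [-5.98 -0.01  0.  ] [ 0.09 -0.03  0.  ] target [435.  94. 234.]
-1 60 row [0.02 0.   0.  ] [-1.02 -0.03  0.01] target [435.  94. 345.]
-1 -51 row [0.02 0.   0.  ] [ 0.09 -0.03  0.  ] target [435.  94. 234.]
t 16.75 F [-0.1  0.5 -0.1] tcp cradle [ 24.  -3. 251.]
```

View pics/w16.png

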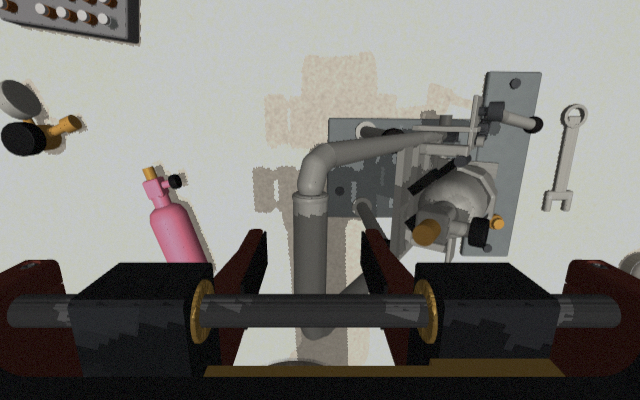

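View pics/side_l.png

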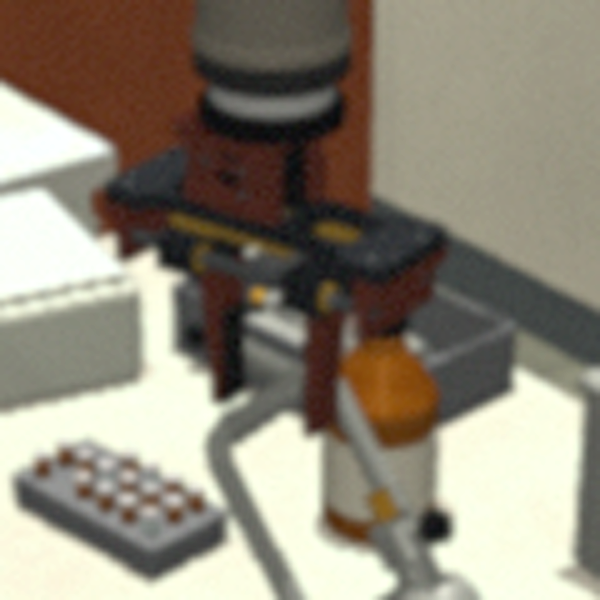

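move_arm --rows "0 0 0 0.04 0 0 0.2; 0 0 0 0.07 0 0 0.2; 0 0 0 0.07 0 0 0; 0 0 0 0.07 0 0 -0.4; 0 0 0 0.07 0 0 -0.7; 0 0 0 0.07 0 0 -1; 0 0 0 0.07 0 0 -1; 0 0 0 0.07 0 0 -1; 0 0 0 0.07 0 0 -1; 0 0 0 0.07 0 0 -1"

```text
time_s: 17.68
ee_pos: [438.6, 96.1, 238.0]
orientation: [[-0.0, 0.961, 0.278], [0.001, 0.278, -0.961], [-1.0, 0.0, -0.001]]
ft_force: [-1.7, 2.7, 2.4]
width: 17.3
```

```bash
python3 look.py w17; python3 ov.py m 0; python3 p4.py
```

```text
t 17.6833 F [-1.7  2.7  2.4] tcp cradle [ 28.  -4. 247.]
[-48.   2.  29. 116.  -1.  62. -93.] [438.61046947  95.95609344 237.9810366 ]
1 60 row [-5.98  0.   -0.  ] [-1.07 -0.04  0.01] target [435.  94. 345.]
1 -51 row [-5.98  0.   -0.  ] [ 0.04 -0.04  0.01] target [435.  94. 234.]
-1 60 row [ 0.02 -0.   -0.  ] [-1.07 -0.04  0.01] target [435.  94. 345.]
-1 -51 row [ 0.02 -0.   -0.  ] [ 0.04 -0.04  0.01] target [435.  94. 234.]
```

View pics/w17.png

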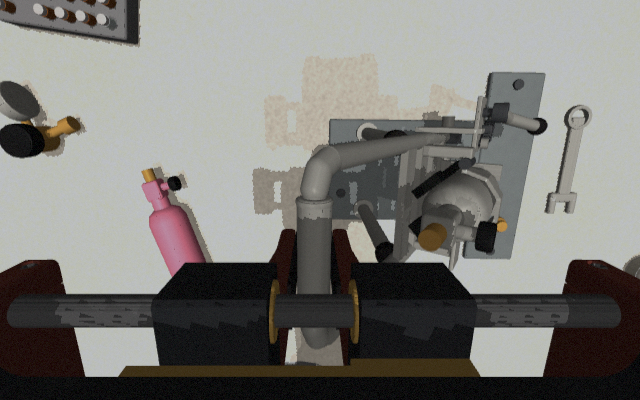

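View pics/side_m.png

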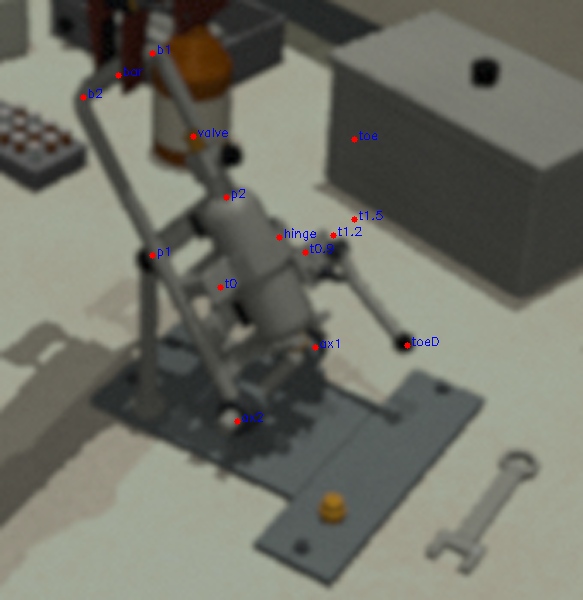

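Run:
```python
import numpy as np
for a,b in ((0,.3),(.3,.6)):
    for q in np.linspace(a,b,11)[1:]:
        print(round(q,2), 'x',round(-2.85*(np.cos(.6-q)-np.cos(.6-a)),3),'z',round(-2.85*(np.sin(.6-q)-np.sin(.6-a)),3))
```

```text
0.03 x -0.047 z 0.071
0.06 x -0.092 z 0.144
0.09 x -0.135 z 0.218
0.12 x -0.176 z 0.293
0.15 x -0.214 z 0.37
0.18 x -0.25 z 0.447
0.21 x -0.284 z 0.526
0.24 x -0.315 z 0.605
0.27 x -0.344 z 0.686
0.3 x -0.371 z 0.767
0.33 x -0.024 z 0.082
0.36 x -0.046 z 0.165
0.39 x -0.065 z 0.248
0.42 x -0.081 z 0.332
0.45 x -0.095 z 0.416
0.48 x -0.107 z 0.501
0.51 x -0.116 z 0.586
0.54 x -0.122 z 0.671
0.57 x -0.126 z 0.757
0.6 x -0.127 z 0.842
```

move_arm --rows "0 0 0 -0.02 0 0.04 -1; 0 0 0 -0.05 0 0.07 -1; 0 0 0 -0.09 0 0.14 -1; 0 0 0 -0.135 0 0.22 -1; 0 0 0 -0.175 0 0.29 -1; 0 0 0 -0.215 0 0.37 -1; 0 0 0 -0.25 0 0.45 -1; 0 0 0 -0.285 0 0.53 -1; 0 0 0 -0.315 0 0.605 -1; 0 0 0 -0.345 0 0.685 -1; 0 0 0 -0.37 0 0.765 -1; 0 0 0 -0.37 0 0.765 -1"

```text
time_s: 18.83
ee_pos: [460.2, 18.9, 275.5]
orientation: [[-0.0, 0.961, 0.275], [-0.001, 0.275, -0.961], [-1.0, -0.0, 0.001]]
ft_force: [-5.3, 1.1, 5.7]
width: 16.7
```

```bash
python3 look.py w18; python3 ov.py n 0.3
python3 - <<'E'
from h import *
o=bot.get_obs();print(o['width'],o['joints'].round(0));to(cr(0,0,285,.3)-[0,0,47],np.array(o['orientation']));to(cr(0,0,285,.6)-[0,0,47],np.array(o['orientation']))
E
```

```text
t 18.8333 F [-5.3  1.1  5.7] tcp cradle [-60.  -4. 232.]
16.70126328035875 [-43.   1.  33. 112.  -0.  67. -83.]
row [0. 0. 0.] [-0.   -0.04 -0.01] target [456.  20. 275.]
row [0. 0. 0.] [-0.13 -0.05  0.84] target [478. -61. 288.]
```

View pics/side_n.png

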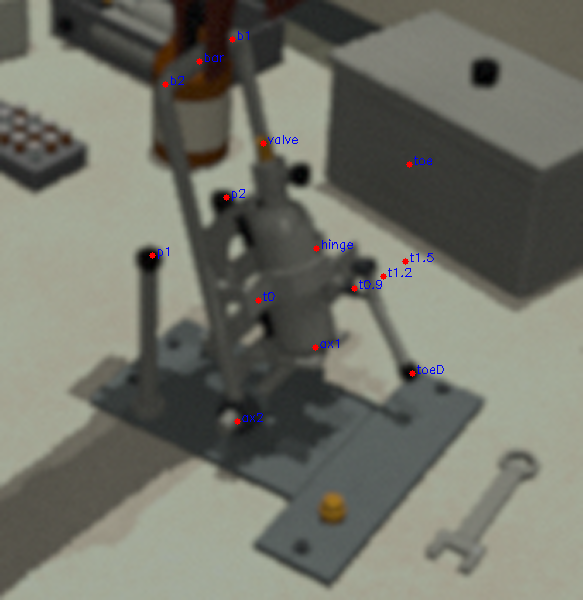

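move_arm --rows "0 0 0 -0.025 -0.01 0.08 -1; 0 0 0 -0.045 -0.02 0.165 -1; 0 0 0 -0.065 -0.03 0.25 -1; 0 0 0 -0.08 -0.03 0.33 -1; 0 0 0 -0.095 -0.04 0.415 -1; 0 0 0 -0.105 -0.04 0.5 -1; 0 0 0 -0.115 -0.04 0.585 -1; 0 0 0 -0.12 -0.04 0.67 -1; 0 0 0 -0.125 -0.04 0.74 -1; 0 0 0 -0.125 -0.04 0.79 -1; 0 0 0 -0.125 -0.04 0.82 -1; 0 0 0 -0.125 -0.04 0.83 -1"

```text
time_s: 19.98
ee_pos: [482.2, -60.3, 287.0]
orientation: [[0.006, 0.961, 0.277], [-0.001, 0.277, -0.961], [-1.0, 0.006, 0.003]]
ft_force: [13.0, 2.3, -11.6]
width: 17.0
```

move_arm --rows "0 0 0 0 0 0 -1; 0 0 0 0 0 0 -1; 0 0 0 0 0 0 -1; 0 0 0 0 0 0 -1"

```text
time_s: 20.32
ee_pos: [482.0, -59.8, 287.1]
orientation: [[0.006, 0.961, 0.278], [-0.001, 0.278, -0.961], [-1.0, 0.006, 0.003]]
ft_force: [11.7, 2.6, -11.3]
width: 17.5
```

```bash
python3 look.py w19; python3 ov.py o 0.6
python3 - <<'E'
from h import *
o=bot.get_obs();print(o['width'],o['joints'].round(0));to(cr(0,0,285,.6)-[0,0,47],np.array(o['orientation']))
E
```

```text
t 20.3167 F [ 11.7   2.6 -11.3] tcp cradle [-133.   -4.  196.]
17.22596352600944 [-37.   3.  39. 109.  -2.  68. -71.]
row [0. 0. 0.] [-0.01 -0.04  0.  ] target [478. -61. 288.]
```

View pics/side_o.png

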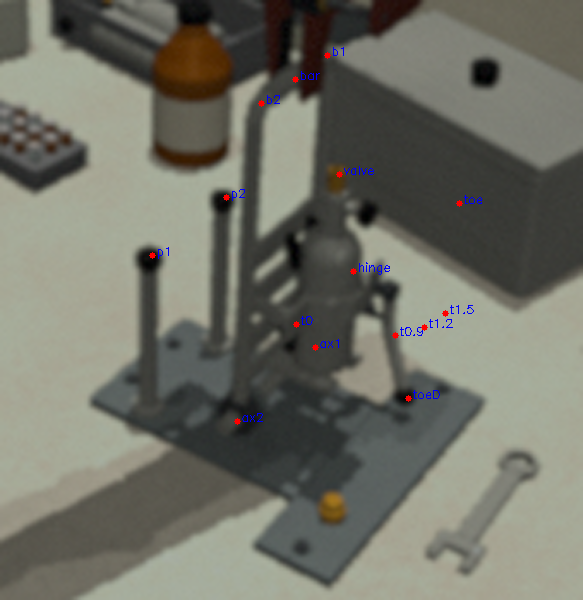

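View pics/w19.png

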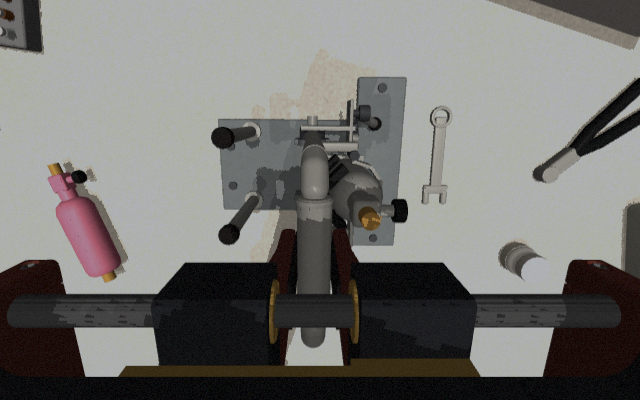

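View pics/scene_o.png

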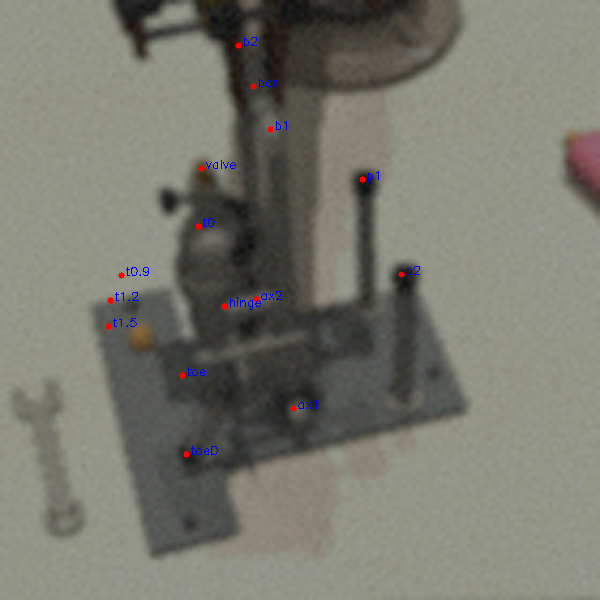

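move_arm --rows "0 0 0 0 0.01 0 -1; 0 0 0 0.01 0.02 0 -1; 0 0 0 0.01 0.03 0 -1; 0 0 0 0.01 0.03 0 -1; 0 0 0 0.01 0.03 0 -1; 0 0 0 0.01 0.03 0 -1; 0 0 0 0.01 0.03 0 -1"

```text
time_s: 21.05
ee_pos: [482.1, -59.9, 286.8]
orientation: [[0.001, 0.961, 0.276], [-0.001, 0.276, -0.961], [-1.0, 0.0, 0.001]]
ft_force: [-1.3, -1.4, 6.0]
width: 17.3
```

```bash
python3 look.py w20;  python3 - <<'E'
from h import *
o=bot.get_obs();print(o['ee_pos'],o['width']); v=np.array(o['ee_pos'])-O;print(v@SX)
E
```

```text
t 21.05 F [-1.3 -1.4  6. ] tcp cradle [-133.   -4.  196.]
[482.07109903 -59.80875485 286.81125768] 17.359156954313633
0.4232826757092001
```

```bash
python3 -c "
from workcell import bot
print(bot.job_done()); o=bot.get_obs(); print(o['time_s'],o['ee_pos'],o['ft_force'],o['width'])"
```

```text
the job is handed in; nothing more can be done
None
the job is handed in; nothing more can be done
```

The clamp is shut, the prop leg is down on its stop, and the cradle is upright with the gripper still holding its top bar. I handed the job in at about 21 s; it gave no verdict.

**What I did**
- I pushed the clamp tab shut with the closed fingers until it met its stop at about 19 N.
- I then flipped the leg outwards and down past its spring until it snapped over.
- After gripping the sleeve (about 17 mm opening), I raised the cradle along its arc in about 2 s.

**Last checks**
- **Clamp and leg:** the wrist picture after the push showed the tab at its shut position. The side pictures show the toe at its computed "down" position.
- **Cradle:** in the last side and scene pictures the bar, valve and toe lie on the points computed for 0.60 rad. The fingertip position is 0.4 mm from vertical above the axle. I put the angle within about 0.02 rad.
- **Grip:** the opening is 17.4 mm, and the remaining wrist force is about 6 N.
- **Cylinder and bystanders:** the cylinder still looked seated. The wrench, end cap and other things I could see had not moved.

**What disagreed**
- The visible fingertips end about 35 mm short of the TCP position the robot reports. Because of this, my first two passes at the tab went over it without touching. I allowed for it from then on.
- Just after lifting there was about 16 N of strain at the wrist, mostly sideways along the bar and downwards. I eased it before handing in.

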